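Pin, guard and start a sample shaker

TASK

Get the laboratory shaker ready to run: take the red-headed drive pin from its holder and seat it fully home in the blind hole of the shaker's metal carriage, then set the blue guard over it and press it straight down until both clip arms snap under the rim, and only then push the green power lever over to on. Do not drop the guard, leave the other things on the bench where they stand, and let go of everything at the end.

Things in the scene. Friction and masses are not known exactly. Their poses are not given: they have to be found in the camera images.
- drive: Shaker drive unit, fixed: grey case 150 x 104 mm, 63 mm high, topped by a white rim plate 170 (x) x 120 (y) x 8 mm that overhangs the case all round; rim's upper face 71 mm above the origin. Origin: centre of its underside, on the bench; x along its length, z up. A window 68 (x) x 40 (y) mm in the rim plate's middle shows the aluminium carriage with the blind hole.
- window (a point): Point on the carriage's flat upper face at the window's middle, 67 mm above the drive's origin (4 mm below the rim's face). Not the hole: that is 19 mm wide, 20 mm deep, on the drive's lengthwise centreline (y = 0), unmarked, anywhere from x = -20 to +20 mm from this point. The carriage does not move when pushed. A tip slid along the centreline under a light push drops in.
- pin: Drive pin, loose, 120 g, 70 mm long, upright in its holder at the start: steel shank 16 mm thick, 40 mm long, tip chamfered 1 mm; above it a red square head 26 x 26 x 30 mm to grip (40 to 70 mm from the tip), faces square to x and y. Origin: centre of the tip; z up to the head. Home, its top stands 46 mm above the rim; if not home it is too tall for the guard to close.
- pin_tip (a point): Centre of the pin's tip (the origin of pin). Fully home it is 47 mm above the drive's origin.
- holder: Grey holder block of the pin, fixed, 70 x 70 x 34 mm, with a hole 18 mm wide and 24 mm deep at its centre; origin at the centre of the underside.
- guard: Guard, loose, 220 g: hood with clear walls (156 x 104 mm) and blue top 164 (x) x 108 (y) mm, open below, 56 mm clear inside. Stands on its two end lips at the start. Origin: centre of the walls' lower edge, which comes to rest on the rim's upper face (25 mm above the bench at the start); x lengthwise, z up. Fits either way round, centred on the drive and lengthwise along it.
- guard_grip (a point): Middle of the guard's white grip bar, 86 mm above the guard's origin. Bar along the guard's x: 90 long, 18 wide (y), 20 high, 16 mm clear of the blue top, on two posts 32 mm either side of the middle. Pushed straight down here, the guard needs about 9 to 16 N for the clips to snap under the rim.
- guard_lip (a point): Inner face of the guard's +x end lip, 87 mm from its centre, at the height of its origin. The two lips (+x and -x, 90 mm wide, flared at the foot) reach 25 mm below the origin and straddle the rim's ends with 2 mm play each.
- clip_left (a joint): Angle of the orange rigid clip arm on the guard's +y side (rad): about 0 relaxed, up to about 0.08 when spread outward by the rim. 40 mm wide, on a sprung hinge 40 mm above the guard's origin; sloped hook reaching 24 mm below the origin and 3 mm inside the rim's edge, its catching face 9.5 mm below the origin.
- clip_right (a joint): The same for the clip arm on the guard's -y side.
- power (a joint): Angle of the power lever (rad): 0 = off, leaning 0.5 rad from upright to the base's -x side; 1.0 = on, leaning to +x. It stays where it is left; about 1 N at the knob moves it.
- power_tip (a point): Centre of the lever's round green knob, 26 mm wide, on a steel rod 10 mm thick. The lever turns about a level axis along the base's y, 22 mm above the bench, and the knob is 80 mm from that axis: 92 mm above the bench at both ends of the swing, 102 mm midway.
- power_base: White block of the power lever, fixed, 70 x 50 x 25 mm; origin at the centre of its underside. The lever swings in its x-z plane, to +x for on.
- jar: Bystander: white jar with blue cap, 76 mm wide, 100 mm tall, origin at the centre of the underside.
- tuberack: Bystander: white tube rack with tubes, 80 x 200 mm, about 105 mm tall, origin at the centre of the underside.
There are look-alikes about, which are no part of the job. Leave any brown or orange look-alike of the drive alone.

How it is judged:
By the outcome, as a careful person would: the job done as asked, in the order asked, and still so for the second after the job is handed in, with the robot touching nothing.
It also fails if it takes over 67 s, if anything falls off the work surface, if the arm or the gripper's body presses on something with over 40 N, if the wrist force passes 120 N, or if a joint passes its speed limit or range.

ROBOT

A 6-joint arm with a two-finger parallel gripper is mounted at the origin on the work surface. World frame = base frame: x ahead of the robot, y to its left, z up, the work surface at z = 0. Lengths are in mm, angles in degrees, forces in N, time in s.
With the tool pointing down it reaches from about 300 to 850 mm from the base axis. Payload 4.2 kg.
Tool frame: the origin (TCP) lies at the very end of the fingers, on their centre line; the grasp point (between the pads) lies 19 mm behind it (env.grasp_offset is the distance from the TCP to the grasp point, in mm); z points along the fingers, y is the line along which they close (so a half turn about z gives the same grasp; the last joint's range is limited). The gripper opens to 91 mm and grips with 3 to 60 N. Pads are 32 mm wide; open, the fingers measure 118 mm over their backs; the gripper's body (76 mm by 178 mm) begins 60 mm behind the grasp point.
Start: joints at [74.828, 18.312, 89.639, -0, 72.044, -1.146], TCP at [139.36, 557.876, 180.476] pointing down, gripper open.
Joint ranges: [-177.97, 177.97], [-48.28, 115.42], [12.27, 149.76], [-77.06, 257.06], [2.81, 150.46], [-146.56, 146.56]. Speed limits (degrees/s): [147.25, 147.25, 180, 180, 180, 180].

INTERFACE

Orientations are given as [roll, pitch, yaw] about the fixed x, y, z axes, in that order (R = Rz(yaw) Ry(pitch) Rx(roll)).
In Python, from workcell import env gives the robot as it stands. The module is installed in compiled form; this text tells all that it offers.
- The arm moves only by the tool send_rows, never from a script. Its argument "motion" is a list of rows, each an object of numbers: "tx", "ty", "tz": the shift along the tool's x, y, z in units of 500 mm (1.0 is 500 mm); "rx", "ry", "rz": the turn, a rotation vector about the tool's x, y, z in units of 30 degrees (1.0 is 30 degrees); "gripper": the closure, from -1 (fully open) to 1 (shut). In form: [{"tx": .., "ty": .., "tz": .., "rx": .., "ry": .., "rz": .., "gripper": ..}, ...]. A call has 1 to 12 rows; each row shifts and turns the commanded pose from where the row before left it, along the tool's axes as they then stand; what a row does not reach is not made up. A row lasts 1/8 s, in which the tool goes at most 62.5 mm and 10.7 degrees, less where a joint would pass 70% of its speed; a pose out of reach is approached as far as the arm can. A call with a number of a shift or a turn outside -1 to 1 is refused whole. A call with a gripper value outside its range is refused whole. The fingers move at their own pace and stop on an object; "grip_force" is the grip in N (left out, the last holds). Time passes only in rows, so rows that do not move let the fingers close. It gives the time, the measured TCP pose, the force, the opening and the grip force at its end, in the units of the state.
- env.state(): the state, without advancing time (a new reading comes with each control period).
- env.grab_frame(name): name is "scene" or "top" or "wrist"; returns a dict with "frame" (384x512x3 uint8, red, green, blue), "vertical_fov" (degrees; the focal length in pixels is half the picture's height over the tangent of half this angle, whatever the lens; pixels are square), "cx", "cy" (the principal point, pixels), "k1" (the pictures are not rectified: a ray, as slopes to the right and down, at radius r is drawn at 1 + k1 r^2 times it, then the intrinsics apply), "rvec" (rotation vector, rad) and "tvec" (3), from world to camera coordinates, as OpenCV has them; the wrist camera has in their place "T_tool_cam" (4x4, takes a point from camera to tool coordinates, whose origin is the TCP and whose axes are the flange's). Camera axes: x right, y down, z forward; pixel columns grow to the right and rows downward; lengths in mm; the calibration is good to about 2 mm. A picture is of the moment at which its call begins: read the wrist's pose just before it. There is no depth.
- env.job_done(): hands the job in; it is judged then, once.
The state is a dict: "time_s": time; "qpos": joint angles; "qvel": joint speeds; "effort": joint torques, N m; "ee_pos": TCP position; "ee_rot": TCP orientation; "force": force on the tool from outside, world axes, zero at the start; "torque": the same for the moment, N m; "gripper_width": finger opening in mm; "gripper_force": force on a finger pad.
Only numpy, scipy, OpenCV 4.12 (cv2) and the standard library are available. Lean on these libraries where they do the work, as an engineer would, in place of code of your own. Each camera call takes 0.05 s, during which the arm holds its last target. There are 200 camera calls.

## Working session

There is one attempt and no reset: what is moved stays moved. The work goes in short steps, Python scripts to look and compute and a tool call to move; the robot and the scene stay as the last step left them, time stands still between calls to the robot, and variables do not carry over. Pictures are saved under pics/ and viewed, at most 10 in all, crops included, and the job is handed in when it is done.

Besides the shell and the picture viewer there is one more tool, called after "Request:" by a JSON object that holds its "name" and its "arguments". send_rows: Moves the arm, as the interface text tells. Shifts and turns lie within -1 to 1; 1 stands for 500 mm of shift or 30 degrees of turn. Its arguments: {"type":"object","properties":{"motion":{"type":"array"},"grip_force":{"type":"number"}},"required":["motion"]}

```bash
mkdir -p pics
cat > h.py <<'E'
import numpy as np, cv2
from scipy.spatial.transform import Rotation as R
from workcell import env
def grab(n):
    s=env.state(); f=env.grab_frame(n)
    h=f["frame"].shape[0]; f["f"]=h/2/np.tan(np.radians(f["vertical_fov"])/2)
    if "rvec" in f:
        Rm=cv2.Rodrigues(np.array(f["rvec"],float))[0]; t=np.array(f["tvec"],float).ravel()
        f["Rwc"]=Rm.T; f["o"]=-Rm.T@t
    else:
        T=np.array(f["T_tool_cam"]); Rt=R.from_euler('xyz',s["ee_rot"],degrees=True).as_matrix()
        f["Rwc"]=Rt@T[:3,:3]; f["o"]=Rt@T[:3,3]+np.array(s["ee_pos"])
    f["K"]=np.array([[f["f"],0,f["cx"]],[0,f["f"],f["cy"]],[0,0,1.]]); f["D"]=np.array([f["k1"],0,0,0.])
    return f
def ray(f,u,v):
    p=cv2.undistortPoints(np.array([[[u,v]]],float),f["K"],f["D"])[0,0]
    return f["Rwc"]@np.array([p[0],p[1],1.])
def hit(f,u,v,z):
    d=ray(f,u,v); return f["o"]+d*(z-f["o"][2])/d[2]
def proj(f,P):
    Rm=f["Rwc"].T
    return cv2.projectPoints(np.array(P,float).reshape(-1,1,3),cv2.Rodrigues(Rm)[0],-Rm@f["o"],f["K"],f["D"])[0][:,0]
def save(f,n,crop=None,s=1):
    im=f["frame"][:,:,::-1]
    if crop: im=im[crop[1]:crop[3],crop[0]:crop[2]]
    cv2.imwrite("pics/"+n+".png",cv2.resize(im,None,fx=s,fy=s,interpolation=cv2.INTER_CUBIC))
E
python3 - <<'E'
from h import *
import pickle
F={}
for n in("top","scene"):
    f=grab(n);F[n]=f;save(f,n,None,1.5);print(n,f["o"],f["f"],f["k1"])
pickle.dump(F,open("F.pkl","wb"));print(env.state())
E
```

```text
top [ 477.27415671  -23.90270757 1190.06210684] 370.186950251171 -0.10550737229864428
scene [1154.32002181   17.92341731  876.88216925] 362.4170472863049 0.012978699291538194
{'time_s': 0.1, 'qpos': array([ 7.48300235e+01,  1.83476732e+01,  8.96979806e+01,  1.11742485e-05,
        7.20427511e+01, -1.14524226e+00]), 'qvel': array([ 0.03852942, -0.01089274, -0.18962329,  0.00925509,  0.09929719,
        0.09099643]), 'effort': array([ 5.24346433e-04, -4.13332772e+01, -2.32509255e+01,  7.30965030e-02,
        4.21612593e-02, -5.40652297e-05]), 'ee_pos': array([139.21165338, 557.3937099 , 179.71716528]), 'ee_rot': array([-1.79911613e+02, -1.77756398e-03,  1.65975261e+02]), 'force': array([ 0.31308866,  0.8979041 , -0.07360176]), 'torque': array([ 0.06003086, -0.04044217,  0.00505324]), 'gripper_force': 0.0, 'gripper_width': 91.11630523628641}
```

View pics/top.png

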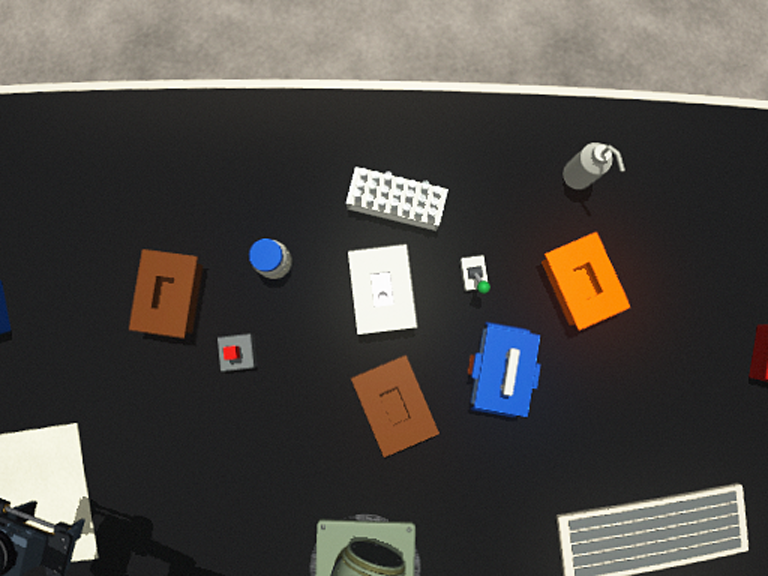

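View pics/scene.png

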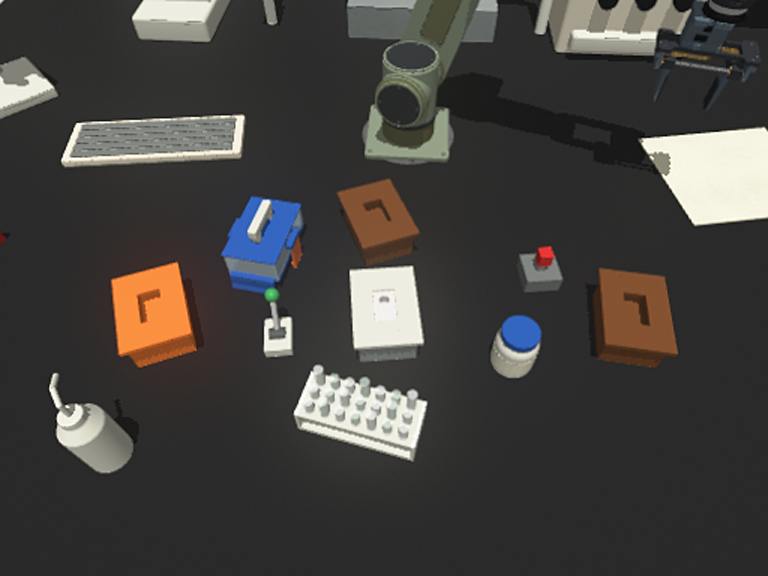

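The top view has these candidates:
- **Drive:** the white-rimmed unit at (382,288) is the one I want. The look-alikes are brown (165,293), brown (395,407) and orange (587,280).
- **Pin:** red head at (231,353), in the grey holder. It is the only one.
- **Guard:** blue, at (505,370). The blue jar cap at (268,256) could be confused with it.
- **Lever:** green knob at (484,287).

Next I'll measure these and check the choice in one close crop.

Run:
```python
from h import *
import pickle
F=pickle.load(open("F.pkl","rb"));f=F["top"]
hsv=cv2.cvtColor(f["frame"],cv2.COLOR_RGB2HSV)
def blob(lo,hi,box):
    m=cv2.inRange(hsv,np.array(lo),np.array(hi)); k=np.zeros_like(m); x0,y0,x1,y1=box; k[y0:y1,x0:x1]=m[y0:y1,x0:x1]
    c=max(cv2.findContours(k,cv2.RETR_EXTERNAL,cv2.CHAIN_APPROX_NONE)[0],key=cv2.contourArea); return c
def rect(c,z,name):
    P=np.array([hit(f,*p[0],z)[:2] for p in c],np.float32); r=cv2.minAreaRect(P); print(name,np.round(r[0],1),np.round(r[1],1),round(r[2],1),"pts")
W=([0,0,150],[180,60,255])
rect(blob(*W,(225,155,285,228)),71,"rim")
rect(blob([0,150,80],[8,255,255],(140,220,170,250)),80,"pinhead z=80?")
rect(blob([0,0,60],[180,60,200],(140,218,172,252)),34,"holder")
rect(blob([100,120,60],[125,255,255],(305,205,370,285)),87,"guardtop")
rect(blob(*W,(325,225,350,270)),121,"bar")
rect(blob([45,100,60],[80,255,255],(310,180,335,200)),92,"knob")
rect(blob(*W,(300,165,328,200)),25,"base")
rect(blob([100,120,60],[125,255,255],(160,150,200,190)),100,"cap")
rect(blob(*W,(225,105,305,155)),100,"rack")
# two-view check of knob
save(f,"crop",(225,155,365,285),5)
```

```text
rim [588.4 -22.9] [170.9 120.5] 8.3 pts
pinhead z=80? [450.6 276.4] [24.1 30.9] 1.9 pts
holder [451.1 280.4] [72.6 72.3] 8.0 pts
guardtop [ 431.5 -273.3] [134.  177.4] 80.9 pts
bar [ 430.3 -274.8] [18.1 89. ] 81.0 pts
knob [ 595.3 -224.6] [24.1 24. ] 0.4 pts
base [ 632.7 -217.5] [68.6 48.9] 9.7 pts
cap [648.5 213.8] [63.8 67. ] 1.3 pts
rack [777.4 -48.4] [193.5  85.1] 77.4 pts
```

View pics/crop.png

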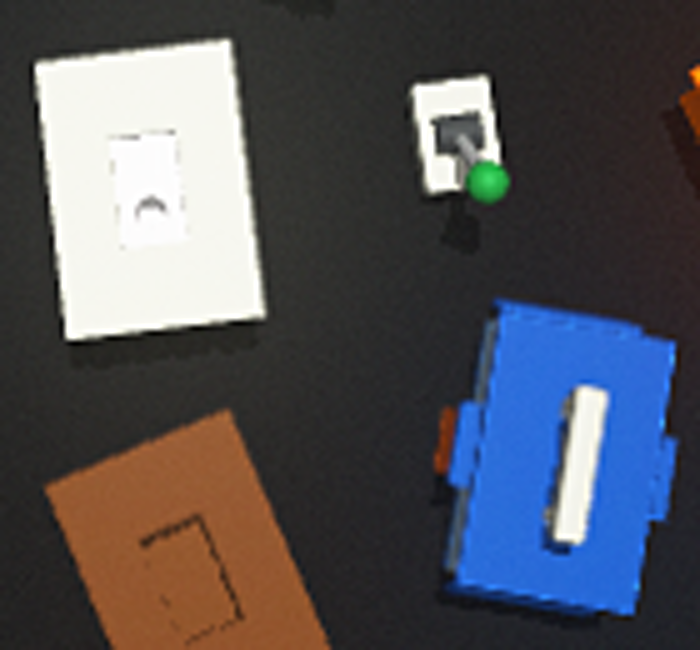

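The crop confirms the choice: white rim with the bright carriage window, whose hole shows as a dark arc near crop (150,205). The blue guard's bar is at (580,465) and the green knob at (487,182). Next I'll go above the pin.

```bash
cat >> h.py <<'E'
def plan(P,yaw,n):
    "even steps from the measured pose to tool-down pose P,yaw: prints rows [tx,ty,tz,rz]"
    s=env.state(); p0=np.array(s["ee_pos"]); y0=s["ee_rot"][2]; dy=(yaw-y0+180)%360-180
    d=(np.array(P)-p0)/n
    for i in range(n):
        y=np.radians(y0+dy*i/n); print(np.round([(d[0]*np.cos(y)+d[1]*np.sin(y))/500,(d[0]*np.sin(y)-d[1]*np.cos(y))/500,-d[2]/500,-dy/n/30],3).tolist())
E
python3 - <<'E'
from h import *
f=grab("wrist");print(np.round(f["T_tool_cam"],2),f["f"])
plan((450,278,180),98,8)
E
```

```text
[[   0.     -0.97   -0.25   70.86]
 [   1.      0.      0.     -0.52]
 [  -0.     -0.25    0.97 -203.39]
 [   0.      0.      0.      1.  ]] 323.66666580730595
[-0.092, -0.049, -0.0, 0.283]
[-0.099, -0.035, -0.0, 0.283]
[-0.103, -0.02, -0.0, 0.283]
[-0.104, -0.004, -0.0, 0.283]
[-0.104, 0.011, -0.0, 0.283]
[-0.101, 0.026, -0.0, 0.283]
[-0.096, 0.041, -0.0, 0.283]
[-0.089, 0.055, -0.0, 0.283]
```

Request:
{"name": "send_rows", "arguments": {"motion": [{"tx": -0.092, "ty": -0.049, "rz": 0.283}, {"tx": -0.099, "ty": -0.035, "rz": 0.283}, {"tx": -0.103, "ty": -0.02, "rz": 0.283}, {"tx": -0.104, "ty": -0.004, "rz": 0.283}, {"tx": -0.104, "ty": 0.011, "rz": 0.283}, {"tx": -0.101, "ty": 0.026, "rz": 0.283}, {"tx": -0.096, "ty": 0.041, "rz": 0.283}, {"tx": -0.089, "ty": 0.055, "rz": 0.283}, {"tx": 0}, {"tx": 0}]}}

```text
invalid input at $.motion[0]: expected keys tx, ty, tz, rx, ry, rz, gripper
```

Run:
```python
from h import *
s=env.state();print(s["ee_pos"],s["ee_rot"])
f=grab("wrist");save(f,"w1",None,1.5)
hsv=cv2.cvtColor(f["frame"],cv2.COLOR_RGB2HSV)
m=cv2.inRange(hsv,np.array([0,150,60]),np.array([8,255,255]))
c=max(cv2.findContours(m,cv2.RETR_EXTERNAL,cv2.CHAIN_APPROX_NONE)[0],key=cv2.contourArea)
P=np.array([hit(f,*p[0],80)[:2] for p in c],np.float32);print(cv2.minAreaRect(P),P.min(0),P.max(0))
```

```text
[139.24302829 557.45430485 179.82291703] [-1.79923219e+02 -2.15157030e-03  1.65974062e+02]Traceback (most recent call last):
  File "<stdin>", line 6, in <module>
ValueError: max() iterable argument is empty
```

View pics/w1.png

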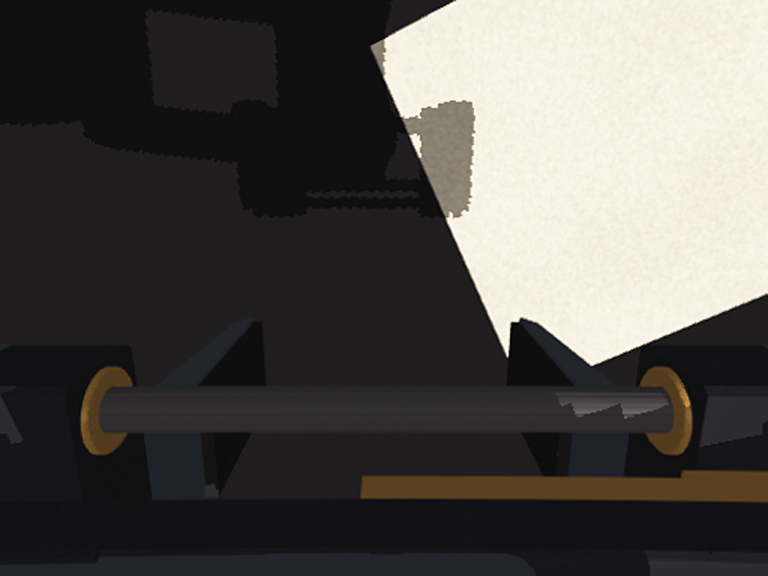

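The wrist view shows only the fingers and the paper, because the rows were refused: every key has to be given. I'll resend with all keys, stopping short of the pin (which lies towards tool +x) so the wrist camera sees it.

Run:
```python
from h import *
plan((458,215,180),98,9)
```

```text
[-0.087, -0.057, -0.0, 0.252]
[-0.094, -0.045, -0.0, 0.252]
[-0.099, -0.032, -0.0, 0.252]
[-0.102, -0.019, -0.0, 0.252]
[-0.104, -0.005, -0.0, 0.252]
[-0.104, 0.009, -0.0, 0.252]
[-0.102, 0.022, -0.0, 0.252]
[-0.098, 0.035, -0.0, 0.252]
[-0.092, 0.048, -0.0, 0.252]
```

Request:
{"name": "send_rows", "arguments": {"motion": [{"tx": -0.087, "ty": -0.057, "tz": 0, "rx": 0, "ry": 0, "rz": 0.252, "gripper": -1}, {"tx": -0.094, "ty": -0.045, "tz": 0, "rx": 0, "ry": 0, "rz": 0.252, "gripper": -1}, {"tx": -0.099, "ty": -0.032, "tz": 0, "rx": 0, "ry": 0, "rz": 0.252, "gripper": -1}, {"tx": -0.102, "ty": -0.019, "tz": 0, "rx": 0, "ry": 0, "rz": 0.252, "gripper": -1}, {"tx": -0.104, "ty": -0.005, "tz": 0, "rx": 0, "ry": 0, "rz": 0.252, "gripper": -1}, {"tx": -0.104, "ty": 0.009, "tz": 0, "rx": 0, "ry": 0, "rz": 0.252, "gripper": -1}, {"tx": -0.102, "ty": 0.022, "tz": 0, "rx": 0, "ry": 0, "rz": 0.252, "gripper": -1}, {"tx": -0.098, "ty": 0.035, "tz": 0, "rx": 0, "ry": 0, "rz": 0.252, "gripper": -1}, {"tx": -0.092, "ty": 0.048, "tz": 0, "rx": 0, "ry": 0, "rz": 0.252, "gripper": -1}, {"tx": 0, "ty": 0, "tz": 0, "rx": 0, "ry": 0, "rz": 0, "gripper": -1}, {"tx": 0, "ty": 0, "tz": 0, "rx": 0, "ry": 0, "rz": 0, "gripper": -1}]}}

```text
time_s: 1.58
ee_pos: [457.5, 214.8, 180.2]
ee_rot: [-179.9, -0.0, 97.9]
force: [-0.1, -0.2, 0.1]
gripper_width: 90.8
gripper_force: 0.0
```

Run:
```python
from h import *
s=env.state();print(s["ee_pos"],s["ee_rot"])
f=grab("wrist");save(f,"w2",None,1.5)
hsv=cv2.cvtColor(f["frame"],cv2.COLOR_RGB2HSV)
m=cv2.inRange(hsv,np.array([0,150,60]),np.array([8,255,255]))
c=max(cv2.findContours(m,cv2.RETR_EXTERNAL,cv2.CHAIN_APPROX_NONE)[0],key=cv2.contourArea)
P=np.array([hit(f,*p[0],80)[:2] for p in c],np.float32);print(cv2.minAreaRect(P),P.min(0),P.max(0))
```

```text
[457.51185925 214.81283936 180.19092961] [-1.79940970e+02 -2.48466500e-02  9.79445819e+01]
((452.3444519042969, 270.3273620605469), (18.359739303588867, 0.0017189980717375875), 7.960264205932617) [443.25317 269.05524] [461.436  271.5978]
```

View pics/w2.png

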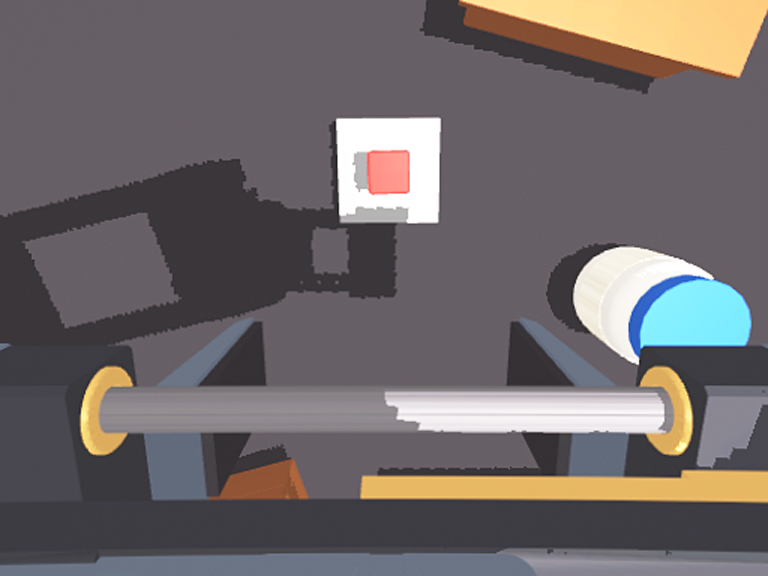

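The wrist view shows the red head at about (389,172), square to the picture, so the 98° yaw fits. It sits on the pale holder at (388,170). The picture is overexposed, so I'll loosen the mask.

Run:
```python
from h import *
f=grab("wrist")
hsv=cv2.cvtColor(f["frame"],cv2.COLOR_RGB2HSV)
m=cv2.inRange(hsv,np.array([0,90,60]),np.array([8,255,255]))|cv2.inRange(hsv,np.array([172,90,60]),np.array([180,255,255]))
m[:,:200]=0;m[:70]=0;m[150:]=0
c=max(cv2.findContours(m,cv2.RETR_EXTERNAL,cv2.CHAIN_APPROX_NONE)[0],key=cv2.contourArea)
print(cv2.boundingRect(c))
P=np.array([hit(f,*p[0],80)[:2] for p in c],np.float32);r=cv2.minAreaRect(P);print(r)
plan((*r[0],180),98,2);
```

```text
(245, 101, 28, 29)
((449.11590576171875, 281.8221130371094), (24.776744842529297, 24.6084041595459), 8.028117179870605)
[0.067, 0.001, 0.0, 0.001]
[0.067, 0.001, 0.0, 0.001]
```

Request:
{"name": "send_rows", "arguments": {"grip_force": 35, "motion": [{"tx": 0.067, "ty": 0.001, "tz": 0, "rx": 0, "ry": 0, "rz": 0, "gripper": -1}, {"tx": 0.067, "ty": 0.001, "tz": 0, "rx": 0, "ry": 0, "rz": 0, "gripper": -1}, {"tx": 0, "ty": 0, "tz": 0.09, "rx": 0, "ry": 0, "rz": 0, "gripper": -1}, {"tx": 0, "ty": 0, "tz": 0.09, "rx": 0, "ry": 0, "rz": 0, "gripper": -1}, {"tx": 0, "ty": 0, "tz": 0.088, "rx": 0, "ry": 0, "rz": 0, "gripper": -1}, {"tx": 0, "ty": 0, "tz": 0, "rx": 0, "ry": 0, "rz": 0, "gripper": -1}, {"tx": 0, "ty": 0, "tz": 0, "rx": 0, "ry": 0, "rz": 0, "gripper": 1}, {"tx": 0, "ty": 0, "tz": 0, "rx": 0, "ry": 0, "rz": 0, "gripper": 1}, {"tx": 0, "ty": 0, "tz": 0, "rx": 0, "ry": 0, "rz": 0, "gripper": 1}, {"tx": 0, "ty": 0, "tz": 0, "rx": 0, "ry": 0, "rz": 0, "gripper": 1}, {"tx": 0, "ty": 0, "tz": 0, "rx": 0, "ry": 0, "rz": 0, "gripper": 1}, {"tx": 0, "ty": 0, "tz": 0, "rx": 0, "ry": 0, "rz": 0, "gripper": 1}]}}

```text
time_s: 3.18
ee_pos: [449.8, 281.1, 46.5]
ee_rot: [180.0, -0.0, 97.9]
force: [0.2, -0.6, 0.1]
gripper_width: 34.2
gripper_force: 0.0
```

Request:
{"name": "send_rows", "arguments": {"motion": [{"tx": 0, "ty": 0, "tz": 0, "rx": 0, "ry": 0, "rz": 0, "gripper": 1}, {"tx": 0, "ty": 0, "tz": 0, "rx": 0, "ry": 0, "rz": 0, "gripper": 1}, {"tx": 0, "ty": 0, "tz": 0, "rx": 0, "ry": 0, "rz": 0, "gripper": 1}, {"tx": 0, "ty": 0, "tz": 0, "rx": 0, "ry": 0, "rz": 0, "gripper": 1}, {"tx": 0, "ty": 0, "tz": -0.04, "rx": 0, "ry": 0, "rz": 0, "gripper": 1}, {"tx": 0, "ty": 0, "tz": -0.08, "rx": 0, "ry": 0, "rz": 0, "gripper": 1}, {"tx": 0, "ty": 0, "tz": -0.1, "rx": 0, "ry": 0, "rz": 0, "gripper": 1}, {"tx": 0, "ty": 0, "tz": -0.08, "rx": 0, "ry": 0, "rz": 0, "gripper": 1}, {"tx": 0, "ty": 0, "tz": 0, "rx": 0, "ry": 0, "rz": 0, "gripper": 1}, {"tx": 0, "ty": 0, "tz": 0, "rx": 0, "ry": 0, "rz": 0, "gripper": 1}]}}

```text
time_s: 4.42
ee_pos: [449.2, 280.8, 195.6]
ee_rot: [-179.9, 0.0, 97.9]
force: [-0.9, -0.4, -0.7]
gripper_width: 0.6
gripper_force: 0.0
```

Run:
```python
from h import *
s=env.state();print(s["ee_pos"],s["gripper_width"],s["force"])
plan((592,-95,196),98,8)
```

```text
[449.17361543 280.79864515 195.58493479] 0.5596819909149146 [-0.86974884 -0.4345053  -0.66460022]
[-0.098, 0.022, -0.0, -0.0]
[-0.098, 0.022, -0.0, -0.0]
[-0.098, 0.022, -0.0, -0.0]
[-0.098, 0.022, -0.0, -0.0]
[-0.098, 0.022, -0.0, -0.0]
[-0.098, 0.022, -0.0, -0.0]
[-0.098, 0.022, -0.0, -0.0]
[-0.098, 0.022, -0.0, -0.0]
```

The gripper closed empty, so I need to see where the pin is.

Run:
```python
from h import *
f=grab("wrist");g=grab("scene");t=grab("top")
def z(a,c,s=None): 
    return cv2.resize(a["frame"][c[1]:c[3],c[0]:c[2],::-1],(390,290),interpolation=cv2.INTER_CUBIC)
im=np.vstack([np.hstack([z(f,(0,0,512,384)),z(g,(300,120,440,225))]),np.hstack([z(t,(120,200,200,260)),z(f,(180,180,340,300))])])
cv2.imwrite("pics/miss.png",im)
```

```text
(no output)
```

View pics/miss.png

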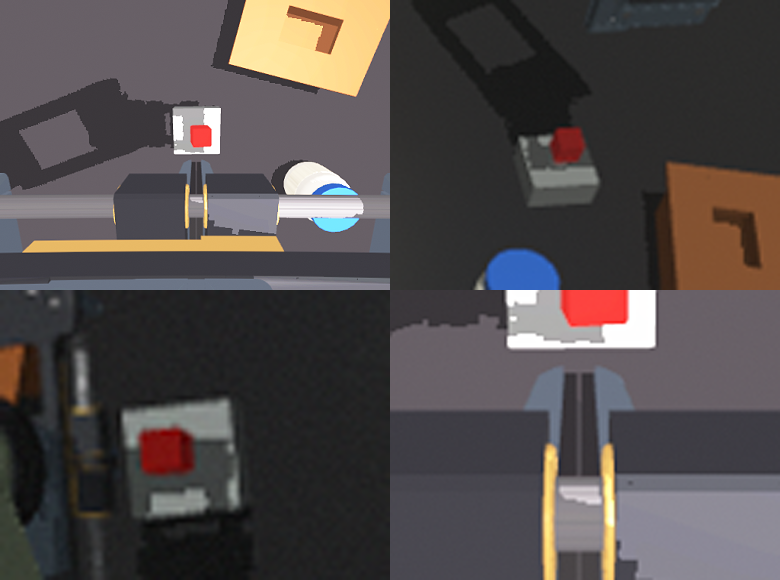

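The pin is still upright in its holder (red head at (201,136) in the first panel), perhaps leaning a little. I'll measure it again and redo the grasp, checking it before lifting.

Run:
```python
from h import *
f=grab("wrist");t=grab("top");g=grab("scene")
def red(f,s):
    h=cv2.cvtColor(f["frame"],cv2.COLOR_RGB2HSV)
    m=cv2.inRange(h,np.array([0,s,60]),np.array([8,255,255]))|cv2.inRange(h,np.array([172,s,60]),np.array([180,255,255]))
    return m
res=[]
for n,a,s,box in(("wrist",f,90,(200,100,330,260)),("top",t,150,(140,215,175,255)),("scene",g,150,(340,150,380,190))):
    m=red(a,s);k=np.zeros_like(m);k[box[1]:box[3],box[0]:box[2]]=m[box[1]:box[3],box[0]:box[2]]
    M=cv2.moments(k,True);u,v=M["m10"]/M["m00"],M["m01"]/M["m00"];res.append((a["o"],ray(a,u,v)));ys,xs=np.nonzero(k)
    print(n,u,v,M["m00"],xs.min(),xs.max(),ys.min(),ys.max(),[np.round(hit(a,u,v,z)[:2],1) for z in(65,80)])
    if n=="wrist":
        c=max(cv2.findContours(k,cv2.RETR_EXTERNAL,cv2.CHAIN_APPROX_NONE)[0],key=cv2.contourArea)
        print(cv2.approxPolyDP(c,2,True)[:,0].tolist())
A=np.zeros((3,3));b=np.zeros(3)
for o,d in res:
    d=d/np.linalg.norm(d);Q=np.eye(3)-np.outer(d,d);A+=Q;b+=Q@o
print("tri",np.linalg.solve(A,b)); print(env.state()["ee_pos"],env.state()["ee_rot"])
```

```text
wrist 263.5642673521851 179.55398457583547 778.0 250 277 165 195 [array([455.2, 282.6]), array([454.5, 285.7])]
[[251, 166], [250, 181], [253, 193], [276, 193], [277, 170], [268, 165]]
top 153.63333333333333 233.0222222222222 90.0 149 159 229 237 [array([456.2, 281.9]), array([456.5, 277.8])]
scene 363.296 171.712 125.0 358 369 166 178 [array([454.4, 285.5]), array([467.3, 280.5])]
tri [455.77928477 283.12258855  66.42711696]
[449.42323081 280.96071429 195.50816817] [-1.79903348e+02  3.59485736e-02  9.79320293e+01]
```

Request:
{"name": "send_rows", "arguments": {"grip_force": 40, "motion": [{"tx": 0, "ty": 0.01, "tz": 0, "rx": 0, "ry": 0, "rz": 0, "gripper": -1}, {"tx": 0, "ty": 0, "tz": 0, "rx": 0, "ry": 0, "rz": 0, "gripper": -1}, {"tx": 0, "ty": 0, "tz": 0, "rx": 0, "ry": 0, "rz": 0, "gripper": -1}, {"tx": 0, "ty": 0, "tz": 0, "rx": 0, "ry": 0, "rz": 0, "gripper": -1}, {"tx": 0, "ty": 0, "tz": 0, "rx": 0, "ry": 0, "rz": 0, "gripper": -1}, {"tx": 0, "ty": 0, "tz": 0.05, "rx": 0, "ry": 0, "rz": 0, "gripper": -1}, {"tx": 0, "ty": 0, "tz": 0.05, "rx": 0, "ry": 0, "rz": 0, "gripper": -1}, {"tx": 0, "ty": 0, "tz": 0.06, "rx": 0, "ry": 0, "rz": 0, "gripper": -1}, {"tx": 0, "ty": 0, "tz": 0.06, "rx": 0, "ry": 0, "rz": 0, "gripper": -1}, {"tx": 0, "ty": 0, "tz": 0.06, "rx": 0, "ry": 0, "rz": 0, "gripper": -1}, {"tx": 0, "ty": 0, "tz": 0.026, "rx": 0, "ry": 0, "rz": 0, "gripper": -1}, {"tx": 0, "ty": 0, "tz": 0, "rx": 0, "ry": 0, "rz": 0, "gripper": -1}]}}

```text
time_s: 6.22
ee_pos: [454.5, 281.7, 43.1]
ee_rot: [-179.9, 0.0, 97.9]
force: [0.3, 0.6, 0.9]
gripper_width: 91.1
gripper_force: 0.0
```

Request:
{"name": "send_rows", "arguments": {"motion": [{"tx": 0, "ty": 0, "tz": 0, "rx": 0, "ry": 0, "rz": 0, "gripper": 1}, {"tx": 0, "ty": 0, "tz": 0, "rx": 0, "ry": 0, "rz": 0, "gripper": 1}, {"tx": 0, "ty": 0, "tz": 0, "rx": 0, "ry": 0, "rz": 0, "gripper": 1}, {"tx": 0, "ty": 0, "tz": 0, "rx": 0, "ry": 0, "rz": 0, "gripper": 1}, {"tx": 0, "ty": 0, "tz": 0, "rx": 0, "ry": 0, "rz": 0, "gripper": 1}, {"tx": 0, "ty": 0, "tz": 0, "rx": 0, "ry": 0, "rz": 0, "gripper": 1}, {"tx": 0, "ty": 0, "tz": 0, "rx": 0, "ry": 0, "rz": 0, "gripper": 1}, {"tx": 0, "ty": 0, "tz": 0, "rx": 0, "ry": 0, "rz": 0, "gripper": 1}, {"tx": 0, "ty": 0, "tz": 0, "rx": 0, "ry": 0, "rz": 0, "gripper": 1}]}}

```text
time_s: 7.35
ee_pos: [454.8, 281.9, 43.4]
ee_rot: [180.0, -0.0, 97.9]
force: [0.7, 1.1, -0.6]
gripper_width: 25.5
gripper_force: 39.9
```

Request:
{"name": "send_rows", "arguments": {"motion": [{"tx": 0, "ty": 0, "tz": -0.01, "rx": 0, "ry": 0, "rz": 0, "gripper": 1}, {"tx": 0, "ty": 0, "tz": -0.02, "rx": 0, "ry": 0, "rz": 0, "gripper": 1}, {"tx": 0, "ty": 0, "tz": -0.03, "rx": 0, "ry": 0, "rz": 0, "gripper": 1}, {"tx": 0, "ty": 0, "tz": 0, "rx": 0, "ry": 0, "rz": 0, "gripper": 1}]}}

```text
time_s: 7.85
ee_pos: [455.6, 282.5, 75.3]
ee_rot: [179.8, -0.1, 97.9]
force: [0.3, 0.3, -1.2]
gripper_width: 24.6
gripper_force: 39.9
```

Run:
```python
from h import *
s=env.state();print(s["ee_pos"],s["ee_rot"],s["gripper_width"],s["gripper_force"],s["force"],s["torque"],env.grasp_offset)
f=grab("wrist");g=grab("scene");t=grab("top")
def z(a,c): 
    return cv2.resize(a["frame"][c[1]:c[3],c[0]:c[2],::-1],(390,290),interpolation=cv2.INTER_CUBIC)
im=np.vstack([np.hstack([z(f,(0,0,512,384)),z(g,(310,110,420,195))]),np.hstack([z(t,(120,200,200,260)),z(f,(180,180,340,300))])])
cv2.imwrite("pics/grip.png",im)
```

```text
[455.58041843 282.45966397  75.27514629] [ 1.79835711e+02 -8.27841714e-02  9.79314843e+01] 24.581845191555107 39.90745901595801 [ 0.30211148  0.34764247 -1.2100824 ] [-0.12433585  0.03920537 -0.03946272] 18.8
```

View pics/grip.png

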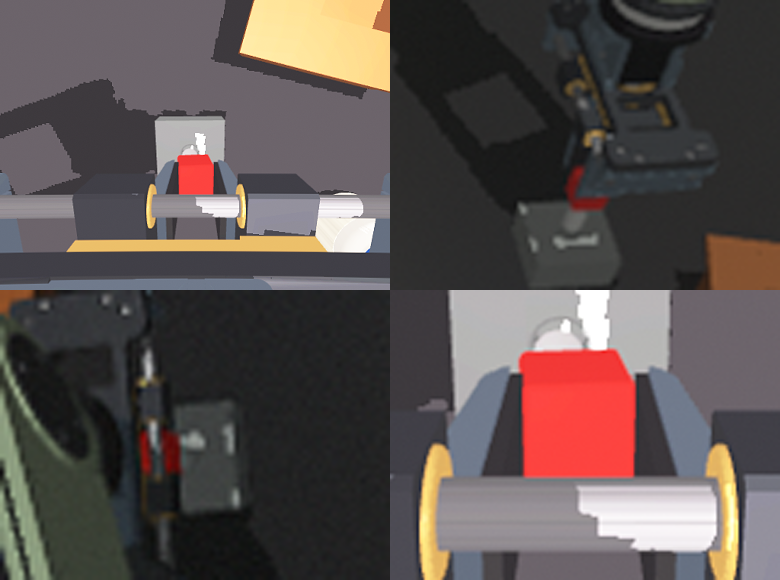

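The pin is held but leans: the tip shows at about (555,335) against the head centre at (578,420). That puts the tip about 6 mm to tool −y, because I gripped it while it leaned in the loose hole. I'll set it back, straighten it over the holder's centre and regrip.

Run:
```python
from h import *
f=grab("wrist")
# same intrinsics, pose of picture w2
T=np.array(f["T_tool_cam"]);Rt=R.from_euler('xyz',[-179.94,-.02,97.94],degrees=True).as_matrix();f["Rwc"]=Rt@T[:3,:3];f["o"]=Rt@T[:3,3]+np.array([457.51,214.81,180.19])
im=cv2.resize(cv2.imread("pics/w2.png"),(512,384)).astype(int)
m=((im.max(2)-im.min(2)<25)&(im.max(2)>135)).astype(np.uint8);m[:,:215]=0;m[:,300:]=0;m[:74]=0;m[156:]=0
c=max(cv2.findContours(m,cv2.RETR_EXTERNAL,cv2.CHAIN_APPROX_NONE)[0],key=cv2.contourArea);c=cv2.convexHull(c)
r=cv2.minAreaRect(np.array([hit(f,*p[0],34)[:2] for p in c],np.float32));print(r)
for u,v in((336,118),(440,118),(439,222),(339,222)):print(hit(f,u/1.5,v/1.5,34)[:2])
```

```text
((449.6426086425781, 282.07659912109375), (71.2238540649414, 70.8999252319336), 8.276087760925293)
[409.89885857 311.55281959]
[479.67506372 321.29908488]
[490.71969157 252.2170424 ]
[419.82416022 242.30308604]
```

Request:
{"name": "send_rows", "arguments": {"grip_force": 12, "motion": [{"tx": 0, "ty": 0, "tz": 0.03, "rx": 0, "ry": 0, "rz": 0, "gripper": 1}, {"tx": 0, "ty": 0, "tz": 0.025, "rx": 0, "ry": 0, "rz": 0, "gripper": 1}, {"tx": 0, "ty": -0.006, "tz": 0.0, "rx": 0, "ry": 0, "rz": 0, "gripper": 1}, {"tx": 0.001, "ty": -0.006, "tz": 0, "rx": 0, "ry": 0, "rz": 0, "gripper": 1}, {"tx": 0, "ty": 0, "tz": 0, "rx": 0, "ry": 0, "rz": 0, "gripper": -0.2}, {"tx": 0, "ty": 0, "tz": 0, "rx": 0, "ry": 0, "rz": 0, "gripper": -0.2}, {"tx": 0, "ty": 0, "tz": 0, "rx": 0, "ry": 0, "rz": 0, "gripper": -0.2}, {"tx": 0, "ty": 0, "tz": 0, "rx": 0, "ry": 0, "rz": 0, "gripper": -0.2}]}}

```text
time_s: 9.05
ee_pos: [448.6, 281.5, 46.1]
ee_rot: [-180.0, -0.0, 97.9]
force: [-0.3, -0.1, 0.4]
gripper_width: 54.8
gripper_force: 0.0
```

Request:
{"name": "send_rows", "arguments": {"grip_force": 40, "motion": [{"tx": 0, "ty": 0, "tz": 0, "rx": 0, "ry": 0, "rz": 0, "gripper": 1}, {"tx": 0, "ty": 0, "tz": 0, "rx": 0, "ry": 0, "rz": 0, "gripper": 1}, {"tx": 0, "ty": 0, "tz": 0, "rx": 0, "ry": 0, "rz": 0, "gripper": 1}, {"tx": 0, "ty": 0, "tz": 0, "rx": 0, "ry": 0, "rz": 0, "gripper": 1}, {"tx": 0, "ty": 0, "tz": 0, "rx": 0, "ry": 0, "rz": 0, "gripper": 1}, {"tx": 0, "ty": 0, "tz": 0, "rx": 0, "ry": 0, "rz": 0, "gripper": 1}]}}

```text
time_s: 9.8
ee_pos: [447.9, 281.7, 48.0]
ee_rot: [-179.9, -0.0, 97.9]
force: [-6.8, -2.0, 16.6]
gripper_width: 0.5
gripper_force: 8.1
```

Closed empty again, with an upward push on the tool. I need a look at what happened.

Run:
```python
from h import *
s=env.state();print(s["ee_pos"],s["ee_rot"],s["gripper_width"],s["gripper_force"],s["force"],s["torque"])
f=grab("wrist");g=grab("scene");t=grab("top")
def z(a,c): 
    return cv2.resize(a["frame"][c[1]:c[3],c[0]:c[2],::-1],(390,290),interpolation=cv2.INTER_CUBIC)
im=np.vstack([np.hstack([z(f,(0,0,512,384)),z(g,(310,110,420,195))]),np.hstack([z(t,(120,200,200,260)),z(f,(180,180,340,300))])])
cv2.imwrite("pics/grip2.png",im)
```

```text
[447.86408137 281.70656066  48.00849055] [-1.79929257e+02 -4.44202209e-02  9.79095539e+01] 0.48442331615484346 8.100032315360295 [-6.83436153 -1.99222807 16.56927407] [-0.32398845  1.31275687 -0.00605207]
```

View pics/grip2.png

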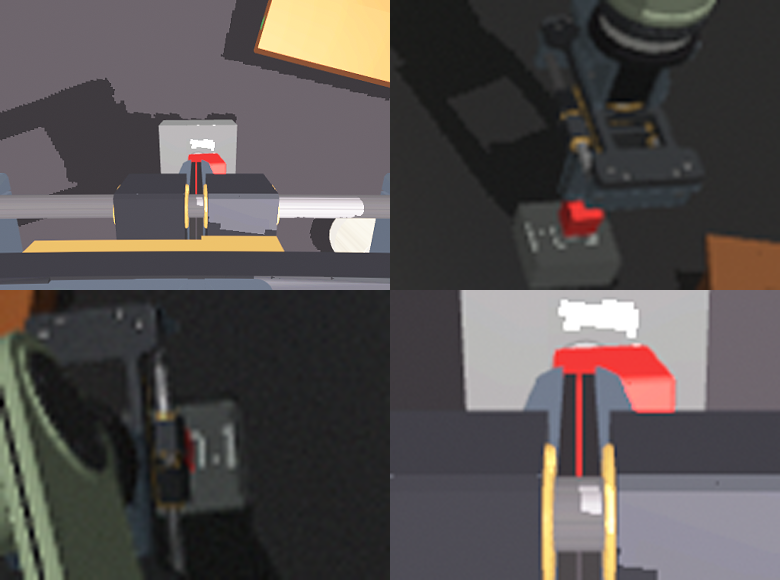

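The picture shows the tips overlapping the head: red is visible in the slit between the pads at (580,420), and the head is shifted to tool +y. Gripping at 35–40 N with full closure drives the pads through or off the head. I'll open, back off, measure again, and use a gentler grip with a limited closure.

Request:
{"name": "send_rows", "arguments": {"grip_force": 15, "motion": [{"tx": 0, "ty": 0, "tz": 0, "rx": 0, "ry": 0, "rz": 0, "gripper": -1}, {"tx": 0, "ty": 0, "tz": 0, "rx": 0, "ry": 0, "rz": 0, "gripper": -1}, {"tx": 0, "ty": 0, "tz": 0, "rx": 0, "ry": 0, "rz": 0, "gripper": -1}, {"tx": 0, "ty": 0, "tz": 0, "rx": 0, "ry": 0, "rz": 0, "gripper": -1}, {"tx": 0, "ty": 0, "tz": 0, "rx": 0, "ry": 0, "rz": 0, "gripper": -1}, {"tx": 0, "ty": 0, "tz": 0, "rx": 0, "ry": 0, "rz": 0, "gripper": -1}, {"tx": 0, "ty": 0, "tz": -0.08, "rx": 0, "ry": 0, "rz": 0, "gripper": -1}, {"tx": 0, "ty": 0, "tz": -0.1, "rx": 0, "ry": 0, "rz": 0, "gripper": -1}, {"tx": 0, "ty": 0, "tz": -0.09, "rx": 0, "ry": 0, "rz": 0, "gripper": -1}, {"tx": -0.07, "ty": 0, "tz": 0, "rx": 0, "ry": 0, "rz": 0, "gripper": -1}, {"tx": -0.065, "ty": 0, "tz": 0, "rx": 0, "ry": 0, "rz": 0, "gripper": -1}, {"tx": 0, "ty": 0, "tz": 0, "rx": 0, "ry": 0, "rz": 0, "gripper": -1}]}}

```text
time_s: 11.45
ee_pos: [458.0, 213.2, 181.0]
ee_rot: [-180.0, 0.0, 97.8]
force: [-1.0, 0.5, -0.2]
gripper_width: 91.1
gripper_force: 0.0
```

Run:
```python
from h import *
f=grab("wrist");print(env.state()["ee_pos"],env.state()["gripper_width"],env.state()["force"])
h=cv2.cvtColor(f["frame"],cv2.COLOR_RGB2HSV)
m=cv2.inRange(h,np.array([0,90,60]),np.array([8,255,255]))|cv2.inRange(h,np.array([172,90,60]),np.array([180,255,255]))
m[:,:200]=0;m[:50]=0;m[200:]=0;m[:,330:]=0
c=max(cv2.findContours(m,cv2.RETR_EXTERNAL,cv2.CHAIN_APPROX_NONE)[0],key=cv2.contourArea)
x,y,w,hh=cv2.boundingRect(c);print(x,y,w,hh,cv2.approxPolyDP(c,1.5,True)[:,0].tolist())
print(cv2.minAreaRect(np.array([hit(f,*p[0],80)[:2] for p in c],np.float32)))
print("expected",proj(f,[[449.6,282.1,80],[449.6,282.1,10]]))
im=f["frame"][y-25:y+hh+25,x-35:x+w+35,::-1];a=cv2.resize(im,(480,int(480*im.shape[0]/im.shape[1])),interpolation=cv2.INTER_NEAREST)
g=grab("scene")["frame"][140:200,330:400,::-1];b=cv2.resize(g,(300,257))
H=max(a.shape[0],257);o=np.zeros((H,780,3),np.uint8);o[:a.shape[0],:480]=a;o[:257,480:]=b;cv2.imwrite("pics/re.png",o)
```

```text
[458.01902104 214.24119731 180.9150634 ] 91.51200783725162 [-0.01674006 -0.60658124  1.10030022]
243 98 29 29 [[245, 98], [243, 124], [245, 126], [270, 126], [271, 100], [266, 98]]
((448.3739929199219, 282.1670227050781), (25.6334171295166, 24.539560317993164), 7.806259632110596)
expected [[258.29779257 112.42795582]
 [258.06285114 112.20724096]]
```

Request:
{"name": "send_rows", "arguments": {"grip_force": 15, "motion": [{"tx": 0.07, "ty": 0.001, "tz": 0, "rx": 0, "ry": 0, "rz": 0, "gripper": -1}, {"tx": 0.067, "ty": 0, "tz": 0, "rx": 0, "ry": 0, "rz": 0, "gripper": -1}, {"tx": 0, "ty": 0, "tz": 0.09, "rx": 0, "ry": 0, "rz": 0, "gripper": -0.3}, {"tx": 0, "ty": 0, "tz": 0.09, "rx": 0, "ry": 0, "rz": 0, "gripper": -0.3}, {"tx": 0, "ty": 0, "tz": 0.092, "rx": 0, "ry": 0, "rz": 0, "gripper": -0.3}, {"tx": 0, "ty": 0, "tz": 0, "rx": 0, "ry": 0, "rz": 0, "gripper": 0.3}, {"tx": 0, "ty": 0, "tz": 0, "rx": 0, "ry": 0, "rz": 0, "gripper": 0.4}, {"tx": 0, "ty": 0, "tz": 0, "rx": 0, "ry": 0, "rz": 0, "gripper": 0.48}, {"tx": 0, "ty": 0, "tz": 0, "rx": 0, "ry": 0, "rz": 0, "gripper": 0.48}, {"tx": 0, "ty": 0, "tz": 0, "rx": 0, "ry": 0, "rz": 0, "gripper": 0.48}]}}

```text
time_s: 12.8
ee_pos: [450.0, 283.1, 46.6]
ee_rot: [179.8, -0.1, 97.9]
force: [-0.7, -0.8, 6.9]
gripper_width: 23.9
gripper_force: 3.3
```

Run:
```python
from h import *
f=grab("wrist");g=grab("scene");s=env.state();print(s["ee_pos"],s["gripper_width"],s["gripper_force"],s["force"],s["torque"])
a=cv2.resize(f["frame"][150:270,180:340,::-1],(800,600),interpolation=cv2.INTER_CUBIC)
b=cv2.resize(g["frame"][140:185,340:395,::-1],(300,245),interpolation=cv2.INTER_CUBIC);a[355:,:300]=b
cv2.imwrite("pics/c.png",a)
```

```text
[449.98373054 283.12115136  46.55325965] 23.515807997968455 3.28216340392828 [-0.05064581  0.05304114  6.90261675] [-0.13231507  0.18983932 -0.00955558]
```

View pics/c.png

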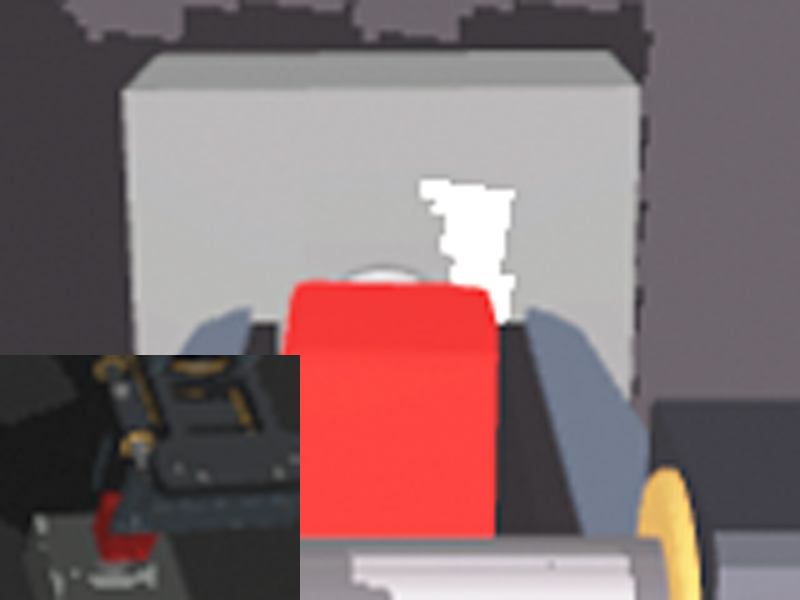

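Here the pin stands upright between the pads, with the head at x 280–498 in the crop. But the tool feels a 7 N upward push, and the only firm grip so far was lower, at TCP z 43. I'll open slightly, go 6 mm lower and close again.

Request:
{"name": "send_rows", "arguments": {"grip_force": 25, "motion": [{"tx": 0, "ty": 0, "tz": 0, "rx": 0, "ry": 0, "rz": 0, "gripper": 0.1}, {"tx": 0, "ty": 0, "tz": 0, "rx": 0, "ry": 0, "rz": 0, "gripper": 0.1}, {"tx": -0.002, "ty": -0.001, "tz": 0.011, "rx": 0, "ry": 0, "rz": 0, "gripper": 0.1}, {"tx": 0, "ty": 0, "tz": 0, "rx": 0, "ry": 0, "rz": 0, "gripper": 0.1}, {"tx": 0, "ty": 0, "tz": 0, "rx": 0, "ry": 0, "rz": 0, "gripper": 0.5}, {"tx": 0, "ty": 0, "tz": 0, "rx": 0, "ry": 0, "rz": 0, "gripper": 0.55}, {"tx": 0, "ty": 0, "tz": 0, "rx": 0, "ry": 0, "rz": 0, "gripper": 0.55}, {"tx": 0, "ty": 0, "tz": 0, "rx": 0, "ry": 0, "rz": 0, "gripper": 0.55}]}}

```text
time_s: 13.9
ee_pos: [456.5, 284.8, 44.2]
ee_rot: [179.0, -0.3, 98.0]
force: [4.9, 0.0, 18.4]
gripper_width: 22.4
gripper_force: 24.9
```

Run:
```python
from h import *
f=grab("wrist");s=env.state();print(f["cx"],f["cy"],f["k1"],s["ee_pos"],s["ee_rot"],s["gripper_width"],s["gripper_force"],s["force"])
Rt=R.from_euler('xyz',s["ee_rot"],degrees=True).as_matrix()
tp=lambda x,y,z:Rt@np.array([x,y,z])+s["ee_pos"]
for p in((0,0,0),(16,12,0),(16,45,0),(11,12,0),(0,12,-38)):print("tool",p,proj(f,[tp(*p)]))
h=cv2.cvtColor(f["frame"],cv2.COLOR_RGB2HSV)
m=cv2.inRange(h,np.array([0,90,60]),np.array([8,255,255]))|cv2.inRange(h,np.array([172,90,60]),np.array([180,255,255]))
m[:,:200]=0;m[:100]=0;m[:,330:]=0
c=max(cv2.findContours(m,cv2.RETR_EXTERNAL,cv2.CHAIN_APPROX_NONE)[0],key=cv2.contourArea);print(cv2.approxPolyDP(c,1.5,True)[:,0].tolist())
c8,s8=np.cos(np.radians(8)),np.sin(np.radians(8))
for z in(50,80):print(z,np.round(proj(f,[[449.2+c8*a-s8*b,282.2+s8*a+c8*b,z] for a,b in((-13,13),(13,13),(13,-13),(-13,-13))]),0).tolist())
# rows of dark pad/finger edges
g=cv2.cvtColor(f["frame"],cv2.COLOR_RGB2GRAY)
for r in range(196,240,4):print(r,g[r,222:300:3].tolist())
```

```text
257.1018231967848 195.84970393324414 0.029340664486232255 [456.52877706 284.76228141  44.21492776] [178.97150996  -0.30503043  97.98615517] 21.8793886168706 24.91826568671968 [ 6.4178567   0.29794779 17.96853207]
tool (0, 0, 0) [[257.12864708 221.2878487 ]]
tool (16, 12, 0) [[275.58478957 197.97772835]]
tool (16, 45, 0) [[326.38948883 197.99374476]]
tool (11, 12, 0) [[275.47206635 205.35830986]]
tool (0, 12, -38) [[279.02615658 244.02211667]]
[[235, 208], [233, 214], [237, 215], [237, 256], [276, 257], [277, 214], [271, 208], [265, 207]]
50 [[225.0, 207.0], [266.0, 207.0], [265.0, 245.0], [226.0, 245.0]]
80 [[221.0, 223.0], [268.0, 222.0], [268.0, 266.0], [222.0, 266.0]]
196 [186, 185, 186, 185, 184, 184, 185, 185, 184, 185, 184, 185, 184, 184, 184, 176, 255, 255, 255, 183, 184, 184, 184, 184, 185, 156]
200 [185, 185, 185, 185, 185, 185, 184, 185, 184, 185, 185, 184, 185, 185, 184, 250, 255, 255, 255, 184, 184, 184, 184, 185, 185, 157]
204 [185, 185, 184, 182, 183, 183, 183, 182, 176, 178, 183, 183, 183, 183, 184, 247, 255, 255, 255, 232, 185, 185, 185, 185, 184, 129]
208 [184, 184, 
[... 325 characters left out ...]
, 113, 113, 113, 113, 114, 55, 53, 124, 122, 122, 146, 98]
220 [123, 123, 122, 53, 58, 95, 113, 113, 112, 113, 113, 114, 114, 114, 116, 114, 115, 116, 119, 57, 56, 113, 123, 122, 123, 102]
224 [123, 123, 117, 56, 57, 95, 123, 124, 124, 123, 124, 123, 123, 123, 124, 124, 124, 123, 124, 55, 58, 77, 123, 123, 122, 124]
228 [123, 123, 87, 58, 57, 95, 123, 125, 124, 124, 123, 123, 123, 124, 123, 124, 124, 123, 124, 54, 57, 56, 122, 123, 123, 123]
232 [123, 123, 54, 58, 54, 95, 124, 124, 123, 123, 124, 124, 123, 124, 124, 124, 123, 123, 123, 53, 58, 57, 107, 123, 122, 123]
236 [123, 113, 57, 57, 54, 96, 123, 124, 124, 123, 124, 123, 124, 124, 123, 124, 123, 124, 123, 54, 58, 57, 73, 124, 123, 122]
```

The red width now matches the head seen through overlapping pads, and the pad tips appear at row 214 where 198 was predicted. So the real fingertips seem to end about 30 mm above the reported TCP, and the pads only nip the head's top edge. I'll open, check the pose, and go lower while watching the force.

Request:
{"name": "send_rows", "arguments": {"grip_force": 20, "motion": [{"tx": 0, "ty": 0, "tz": 0, "rx": 0, "ry": 0, "rz": 0, "gripper": -0.1}, {"tx": 0, "ty": 0, "tz": 0, "rx": 0, "ry": 0, "rz": 0, "gripper": -0.1}, {"tx": 0, "ty": 0, "tz": 0, "rx": 0, "ry": 0, "rz": 0, "gripper": -0.1}, {"tx": 0, "ty": 0, "tz": 0, "rx": 0, "ry": 0, "rz": 0, "gripper": -0.1}, {"tx": 0, "ty": 0, "tz": 0.006, "rx": 0, "ry": 0, "rz": 0, "gripper": -0.1}, {"tx": 0, "ty": 0, "tz": 0, "rx": 0, "ry": 0, "rz": 0, "gripper": -0.1}]}}

```text
time_s: 14.7
ee_pos: [448.2, 283.2, 42.3]
ee_rot: [179.9, -0.2, 97.9]
force: [-15.7, -1.7, 41.3]
gripper_width: 50.3
gripper_force: 18.5
```

Request:
{"name": "send_rows", "arguments": {"motion": [{"tx": 0, "ty": 0, "tz": 0.008, "rx": 0, "ry": 0, "rz": 0, "gripper": -0.1}, {"tx": 0, "ty": 0, "tz": 0.006, "rx": 0, "ry": 0, "rz": 0, "gripper": -0.1}, {"tx": 0, "ty": 0, "tz": 0, "rx": 0, "ry": 0, "rz": 0, "gripper": -0.1}]}}

```text
time_s: 15.08
ee_pos: [450.8, 284.2, 40.5]
ee_rot: [179.5, -0.3, 97.9]
force: [-21.2, -5.9, 71.5]
gripper_width: 50.0
gripper_force: 31.2
```

71 N of upward push, so I'm backing off now and then locating the pin and fingers.

Request:
{"name": "send_rows", "arguments": {"motion": [{"tx": 0, "ty": 0, "tz": -0.03, "rx": 0, "ry": 0, "rz": 0, "gripper": -0.1}, {"tx": 0, "ty": 0, "tz": -0.02, "rx": 0, "ry": 0, "rz": 0, "gripper": -1}, {"tx": 0, "ty": 0, "tz": 0, "rx": 0, "ry": 0, "rz": 0, "gripper": -1}, {"tx": 0, "ty": 0, "tz": 0, "rx": 0, "ry": 0, "rz": 0, "gripper": -1}]}}

```text
time_s: 15.58
ee_pos: [448.1, 281.0, 53.1]
ee_rot: [-179.9, 0.1, 97.9]
force: [-1.2, 0.6, -0.9]
gripper_width: 77.0
gripper_force: 0.0
```

Run:
```python
from h import *
f=grab("wrist");t=grab("top");g=grab("scene");s=env.state();print(s["ee_pos"],s["gripper_width"],s["gripper_force"],s["force"])
c8,s8=np.cos(np.radians(8)),np.sin(np.radians(8))
box=lambda z:[[449.5+c8*a-s8*b,282.2+s8*a+c8*b,z] for a,b in((-13,13),(13,13),(13,-13),(-13,-13))]
for n,a,sat,b in(("wrist",f,90,(200,100,330,300)),("top",t,150,(140,215,175,255)),("scene",g,150,(330,140,390,200))):
    h=cv2.cvtColor(a["frame"],cv2.COLOR_RGB2HSV)
    m=cv2.inRange(h,np.array([0,sat,40]),np.array([8,255,255]))|cv2.inRange(h,np.array([172,sat,40]),np.array([180,255,255]))
    k=np.zeros_like(m);k[b[1]:b[3],b[0]:b[2]]=m[b[1]:b[3],b[0]:b[2]]
    for c in cv2.findContours(k,cv2.RETR_EXTERNAL,cv2.CHAIN_APPROX_NONE)[0]:
        if cv2.contourArea(c)>8:print(n,cv2.approxPolyDP(c,1.5,True)[:,0].tolist())
    for z in(50,80):print(" exp",z,np.round(proj(a,box(z))).tolist())
z=lambda a,c,S:cv2.resize(a["frame"][c[1]:c[3],c[0]:c[2],::-1],S,interpolation=cv2.INTER_CUBIC)
im=np.vstack([np.hstack([z(f,(0,0,512,384),(400,300)),z(g,(325,105,405,165),(400,300))]),np.hstack([z(t,(130,205,190,250),(400,300)),z(f,(170,160,350,295),(400,300))])])
cv2.imwrite("pics/last.png",im)
```

```text
[448.25131121 281.17211092  53.35754734] 89.2367130569836 0.0 [ 0.36775666 -0.0192463  -0.84288175]
wrist [[284, 201], [247, 202], [246, 236], [251, 253], [260, 253], [262, 255], [292, 252], [294, 214]]
 exp 50 [[240.0, 200.0], [279.0, 200.0], [279.0, 237.0], [240.0, 237.0]]
 exp 80 [[237.0, 214.0], [283.0, 214.0], [282.0, 256.0], [238.0, 256.0]]
top [[150, 229], [152, 237]]
top [[155, 228], [155, 234], [158, 237], [158, 230]]
 exp 50 [[151.0, 240.0], [150.0, 231.0], [158.0, 231.0], [159.0, 239.0]]
 exp 80 [[148.0, 240.0], [147.0, 231.0], [156.0, 231.0], [157.0, 239.0]]
scene [[364, 166], [359, 166], [358, 174], [360, 178], [365, 170]]
 exp 50 [[364.0, 170.0], [366.0, 177.0], [358.0, 177.0], [355.0, 171.0]]
 exp 80 [[366.0, 163.0], [369.0, 170.0], [360.0, 171.0], [358.0, 164.0]]
```

View pics/last.png

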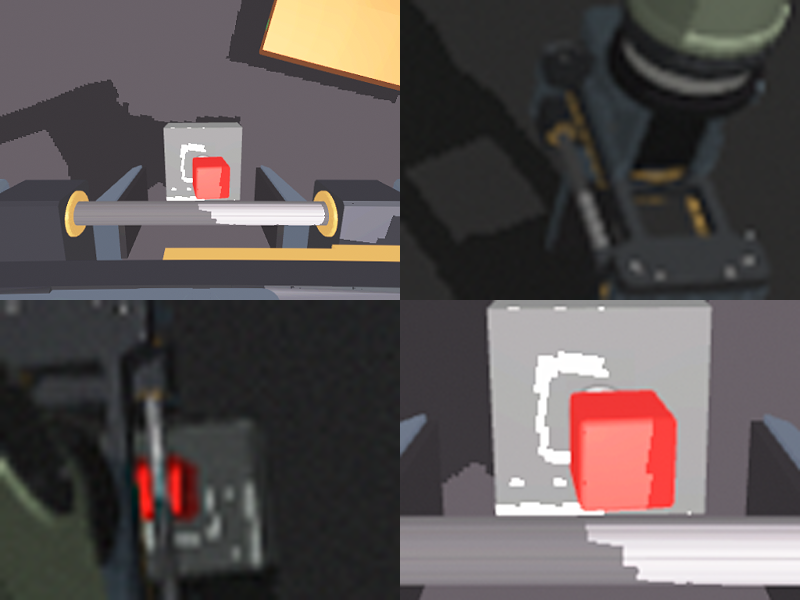

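The last picture shows the pin upright in its hole but leaning a few degrees to tool +y (head at (625,450) in the close panel). The fingers are open and clear. At every failed grip there was a vertical load on both fingers, about twice the pad force, so the tips were probably rubbing on the holder top. I'll try the grip higher, gently and with limited closure.

Request:
{"name": "send_rows", "arguments": {"grip_force": 15, "motion": [{"tx": 0, "ty": 0.002, "tz": -0.012, "rx": 0, "ry": 0, "rz": 0, "gripper": 0}, {"tx": 0, "ty": 0, "tz": 0, "rx": 0, "ry": 0, "rz": 0, "gripper": 0.2}, {"tx": 0, "ty": 0, "tz": 0, "rx": 0, "ry": 0, "rz": 0, "gripper": 0.3}, {"tx": 0, "ty": 0, "tz": 0, "rx": 0, "ry": 0, "rz": 0, "gripper": 0.3}, {"tx": 0, "ty": 0, "tz": 0, "rx": 0, "ry": 0, "rz": 0, "gripper": 0.4}, {"tx": 0, "ty": 0, "tz": 0, "rx": 0, "ry": 0, "rz": 0, "gripper": 0.45}, {"tx": 0, "ty": 0, "tz": 0, "rx": 0, "ry": 0, "rz": 0, "gripper": 0.5}, {"tx": 0, "ty": 0, "tz": 0, "rx": 0, "ry": 0, "rz": 0, "gripper": 0.5}]}}

```text
time_s: 16.73
ee_pos: [449.7, 281.7, 60.5]
ee_rot: [180.0, -0.0, 97.9]
force: [0.2, 0.5, 0.2]
gripper_width: 22.7
gripper_force: 0.0
```

No contact at all at this height, even at 22.7 mm closure. So the effective fingertips really do end about 30 mm above the reported TCP, and the pads were passing over the head. I'll open fully, go much lower in small steps, and watch the force.

Request:
{"name": "send_rows", "arguments": {"grip_force": 20, "motion": [{"tx": 0, "ty": 0, "tz": 0, "rx": 0, "ry": 0, "rz": 0, "gripper": -1}, {"tx": 0, "ty": 0, "tz": 0, "rx": 0, "ry": 0, "rz": 0, "gripper": -1}, {"tx": 0, "ty": 0, "tz": 0, "rx": 0, "ry": 0, "rz": 0, "gripper": -1}, {"tx": 0, "ty": 0, "tz": 0, "rx": 0, "ry": 0, "rz": 0, "gripper": -1}, {"tx": 0, "ty": 0.002, "tz": 0.02, "rx": 0, "ry": 0, "rz": 0, "gripper": -1}, {"tx": 0, "ty": 0, "tz": 0.02, "rx": 0, "ry": 0, "rz": 0, "gripper": -1}, {"tx": 0, "ty": 0, "tz": 0.014, "rx": 0, "ry": 0, "rz": 0, "gripper": -1}, {"tx": 0, "ty": 0, "tz": 0, "rx": 0, "ry": 0, "rz": 0, "gripper": -1}]}}

```text
time_s: 17.73
ee_pos: [450.1, 281.5, 32.5]
ee_rot: [-179.9, 0.0, 97.9]
force: [-0.1, 1.0, -0.4]
gripper_width: 91.1
gripper_force: 0.0
```

Request:
{"name": "send_rows", "arguments": {"motion": [{"tx": 0, "ty": 0, "tz": 0, "rx": 0, "ry": 0, "rz": 0, "gripper": 0.2}, {"tx": 0, "ty": 0, "tz": 0, "rx": 0, "ry": 0, "rz": 0, "gripper": 0.2}, {"tx": 0, "ty": 0, "tz": 0, "rx": 0, "ry": 0, "rz": 0, "gripper": 0.2}, {"tx": 0, "ty": 0, "tz": 0, "rx": 0, "ry": 0, "rz": 0, "gripper": 0.2}, {"tx": 0, "ty": 0, "tz": 0, "rx": 0, "ry": 0, "rz": 0, "gripper": 0.2}, {"tx": 0, "ty": 0, "tz": 0, "rx": 0, "ry": 0, "rz": 0, "gripper": 0.2}]}}

```text
time_s: 18.48
ee_pos: [450.7, 281.8, 33.5]
ee_rot: [180.0, -0.0, 97.9]
force: [0.3, -0.2, 0.3]
gripper_width: 37.1
gripper_force: 0.0
```

Confirmed: the fingers closed freely over the holder. I'll go down another 12 mm, then grip.

Request:
{"name": "send_rows", "arguments": {"motion": [{"tx": 0, "ty": 0, "tz": 0.012, "rx": 0, "ry": 0, "rz": 0, "gripper": 0.2}, {"tx": 0, "ty": 0, "tz": 0.012, "rx": 0, "ry": 0, "rz": 0, "gripper": 0.2}, {"tx": 0, "ty": 0, "tz": 0, "rx": 0, "ry": 0, "rz": 0, "gripper": 0.2}]}}

```text
time_s: 18.85
ee_pos: [450.1, 281.5, 20.7]
ee_rot: [-179.9, 0.0, 97.9]
force: [-0.0, 0.2, 0.2]
gripper_width: 36.5
gripper_force: 0.0
```

Request:
{"name": "send_rows", "arguments": {"grip_force": 30, "motion": [{"tx": 0, "ty": 0, "tz": 0, "rx": 0, "ry": 0, "rz": 0, "gripper": 1}, {"tx": 0, "ty": 0, "tz": 0, "rx": 0, "ry": 0, "rz": 0, "gripper": 1}, {"tx": 0, "ty": 0, "tz": 0, "rx": 0, "ry": 0, "rz": 0, "gripper": 1}]}}

```text
time_s: 19.23
ee_pos: [450.7, 281.8, 21.5]
ee_rot: [180.0, -0.0, 97.9]
force: [-0.4, -0.2, -0.3]
gripper_width: 25.8
gripper_force: 29.8
```

Solid grip now: 25.8 mm, 30 N, no side load. The pin tip is 11.5 mm below the reported TCP. I'll lift it and carry it to a viewpoint near the drive.

Request:
{"name": "send_rows", "arguments": {"motion": [{"tx": 0, "ty": 0, "tz": -0.03, "rx": 0, "ry": 0, "rz": 0, "gripper": 1}, {"tx": 0, "ty": 0, "tz": -0.07, "rx": 0, "ry": 0, "rz": 0, "gripper": 1}, {"tx": 0, "ty": 0, "tz": -0.09, "rx": 0, "ry": 0, "rz": 0, "gripper": 1}, {"tx": -0.097, "ty": 0.024, "tz": -0.07, "rx": 0, "ry": 0, "rz": 0, "gripper": 1}, {"tx": -0.097, "ty": 0.024, "tz": 0, "rx": 0, "ry": 0, "rz": 0, "gripper": 1}, {"tx": -0.097, "ty": 0.024, "tz": 0, "rx": 0, "ry": 0, "rz": 0, "gripper": 1}, {"tx": -0.097, "ty": 0.024, "tz": 0, "rx": 0, "ry": 0, "rz": 0, "gripper": 1}, {"tx": -0.097, "ty": 0.023, "tz": 0, "rx": 0, "ry": 0, "rz": 0, "gripper": 1}, {"tx": -0.097, "ty": 0.023, "tz": 0, "rx": 0, "ry": 0, "rz": 0, "gripper": 1}, {"tx": -0.097, "ty": 0.023, "tz": 0, "rx": 0, "ry": 0, "rz": 0, "gripper": 1}, {"tx": -0.097, "ty": 0.023, "tz": 0, "rx": 0, "ry": 0, "rz": 0, "gripper": 1}, {"tx": 0, "ty": 0, "tz": 0, "rx": 0, "ry": 0, "rz": 0, "gripper": 1}]}}

```text
time_s: 20.72
ee_pos: [598.3, -92.7, 152.0]
ee_rot: [179.9, 0.1, 97.7]
force: [-0.7, 0.4, -1.8]
gripper_width: 26.0
gripper_force: 29.9
```

Run:
```python
from h import *
f=grab("wrist");s=env.state();print(s["ee_pos"],s["ee_rot"],s["gripper_width"],s["force"])
cv2.imwrite("pics/drive_raw.png",f["frame"][:,:,::-1])
print("expected window",proj(f,[[588.4,-22.9,67]]))
g=cv2.cvtColor(f["frame"],cv2.COLOR_RGB2GRAY);h=cv2.cvtColor(f["frame"],cv2.COLOR_RGB2HSV)
m=((g>150)&(h[:,:,1]<50)).astype(np.uint8)*255;m[230:]=0
c=max(cv2.findContours(m,cv2.RETR_EXTERNAL,cv2.CHAIN_APPROX_NONE)[0],key=cv2.contourArea);print(cv2.boundingRect(c))
r=cv2.minAreaRect(np.array([hit(f,*p[0],71)[:2] for p in c],np.float32));print("rim",r)
u,v=proj(f,[[588.4,-22.9,67]])[0].astype(int)
for y in range(v-24,v+26,3):print(y,g[y,u-45:u+46:3].tolist())
```

```text
[597.51276455 -90.77613126 151.94119915] [ 1.79979955e+02 -1.81344862e-02  9.77789854e+01] 26.058458803381875 [ 0.50628142 -0.10299936 -0.07698016]
expected window [[256.41992651 111.08510822]]
(148, 30, 214, 149)
rim ((587.223388671875, -21.627601623535156), (169.9467315673828, 119.85603332519531), 8.177330017089844)
87 [242, 207, 252, 251, 251, 252, 252, 253, 252, 251, 252, 253, 253, 253, 252, 252, 253, 254, 252, 252, 252, 252, 253, 253, 252, 252, 252, 254, 150, 245, 244]
90 [242, 221, 247, 247, 247, 248, 248, 248, 248, 248, 248, 248, 249, 249, 248, 248, 249, 249, 249, 249, 249, 249, 249, 249, 250, 250, 250, 251, 143, 245, 244]
93 [241, 222, 250, 250, 250, 250, 250, 250, 250, 250, 250, 251, 251, 251, 251, 251, 251, 251, 251, 251, 251, 251, 251, 251, 251, 251, 252, 252, 129, 245, 244]
96 [242, 234, 250, 249, 249, 249, 249, 249, 250, 251, 251, 250, 250, 250, 250, 250, 251, 251, 251, 251, 251, 251, 251, 251, 250, 251, 251, 251, 150, 245, 244]
99 [241, 234, 249, 248, 248, 248, 248, 249, 145, 103, 121, 218, 250, 249, 249, 249, 249, 250, 250, 250, 250, 250, 250, 250, 250, 250, 251, 253, 
[... 1234 characters left out ...]
 250, 250, 250, 250, 250, 251, 250, 250, 244, 198, 244, 244]
126 [241, 241, 231, 246, 247, 246, 247, 247, 247, 247, 248, 247, 247, 248, 248, 248, 248, 248, 249, 249, 249, 249, 249, 249, 250, 250, 250, 251, 191, 244, 244]
129 [240, 241, 234, 248, 249, 249, 249, 249, 250, 250, 250, 250, 251, 251, 251, 251, 251, 252, 252, 252, 252, 252, 252, 252, 252, 252, 252, 254, 198, 244, 244]
132 [241, 241, 230, 249, 236, 254, 254, 250, 250, 191, 254, 253, 253, 252, 243, 194, 252, 252, 251, 251, 193, 233, 252, 252, 245, 191, 188, 254, 197, 244, 244]
135 [241, 241, 241, 241, 242, 243, 243, 242, 242, 244, 244, 243, 243, 243, 243, 244, 244, 244, 243, 243, 244, 244, 244, 244, 244, 245, 244, 244, 244, 244, 244]
```

The hole's rim is clear in the numbers: columns 229–249, rows 99–120. I'll fit its centre and plan the move.

Run:
```python
from h import *
f=grab("wrist");s=env.state();print(s["ee_pos"],s["ee_rot"])
g=cv2.cvtColor(f["frame"],cv2.COLOR_RGB2GRAY)
roi=g[94:128,222:260];m=(roi<210).astype(np.uint8)
n,l,st,ce=cv2.connectedComponentsWithStats(m,connectivity=8);i=1+st[1:,4].argmax();ys,xs=np.nonzero(l==i)
pts=np.array([hit(f,x+222,y+94,67)[:2] for x,y in zip(xs,ys)],np.float32)
(c,r)=cv2.minEnclosingCircle(pts);print("hole",c,r,len(pts))
R8=np.radians(8.18);d=np.array(c)-[587.2,-21.6];print("in drive frame",d@[np.cos(R8),np.sin(R8)],d@[-np.sin(R8),np.cos(R8)])
# red head seen in hand: check offset
h=cv2.cvtColor(f["frame"],cv2.COLOR_RGB2HSV)
k=cv2.inRange(h,np.array([0,90,60]),np.array([8,255,255]))|cv2.inRange(h,np.array([172,90,60]),np.array([180,255,255]));k[:150]=0;k[:,:200]=0;k[:,310:]=0
q=max(cv2.findContours(k,cv2.RETR_EXTERNAL,cv2.CHAIN_APPROX_NONE)[0],key=cv2.contourArea);print("head",cv2.approxPolyDP(q,1.5,True)[:,0].tolist())
Rt=R.from_euler('xyz',s["ee_rot"],degrees=True).as_matrix()
for z in(11.5-40,11.5-70):print(np.round(proj(f,[Rt@np.array([a,b,z])+s["ee_pos"] for a,b in((13,-13),(13,13),(-13,13),(-13,-13))])).tolist())
print("tip exp",proj(f,[Rt@np.array([8,b,11.5])+s["ee_pos"] for b in(-8,0,8)]).round().tolist())
for y in range(186,206,3):print(y,g[y,235:280:3].tolist())
plan((c[0],c[1],152),98.2,2)
```

```text
[597.09968443 -89.6040528  151.87701403] [-1.79998764e+02 -4.03115780e-02  9.78682534e+01]
hole (573.4652709960938, -23.633209228515625) 9.55107593536377 169
in drive frame -13.884283265997496 -0.05829894688458492
head [[235, 217], [231, 234], [232, 257], [283, 256], [283, 232], [279, 217]]
[[234.0, 214.0], [280.0, 214.0], [279.0, 256.0], [235.0, 256.0]]
[[229.0, 233.0], [284.0, 233.0], [283.0, 282.0], [231.0, 283.0]]
tip exp [[245.0, 203.0], [257.0, 203.0], [268.0, 203.0]]
186 [31, 32, 15, 15, 16, 15, 15, 15, 16, 15, 15, 16, 31, 31, 30]
189 [16, 14, 15, 16, 16, 15, 15, 15, 14, 16, 15, 15, 29, 30, 30]
192 [15, 15, 15, 15, 14, 15, 16, 15, 15, 15, 17, 13, 29, 29, 30]
195 [16, 15, 16, 16, 15, 14, 15, 15, 14, 15, 17, 15, 31, 31, 31]
198 [16, 15, 14, 15, 15, 15, 14, 16, 16, 15, 16, 17, 31, 29, 30]
201 [28, 26, 26, 14, 15, 15, 15, 16, 15, 15, 15, 15, 30, 29, 30]
204 [30, 31, 30, 31, 25, 26, 19, 37, 24, 25, 26, 13, 31, 30, 29]
[0.069, -0.014, -0.0, -0.006]
[0.069, -0.014, -0.0, -0.006]
```

The pin hangs upright and centred, and the hole is at (573.5, −23.6) on the centreline. I'll move over it and go down to just above.

Request:
{"name": "send_rows", "arguments": {"motion": [{"tx": 0.069, "ty": -0.014, "tz": 0, "rx": 0, "ry": 0, "rz": -0.006, "gripper": 1}, {"tx": 0.07, "ty": -0.014, "tz": 0, "rx": 0, "ry": 0, "rz": -0.006, "gripper": 1}, {"tx": 0, "ty": 0, "tz": 0.06, "rx": 0, "ry": 0, "rz": 0, "gripper": 1}, {"tx": 0, "ty": 0, "tz": 0.05, "rx": 0, "ry": 0, "rz": 0, "gripper": 1}, {"tx": 0, "ty": 0, "tz": 0.02, "rx": 0, "ry": 0, "rz": 0, "gripper": 1}, {"tx": 0, "ty": 0, "tz": 0, "rx": 0, "ry": 0, "rz": 0, "gripper": 1}, {"tx": 0, "ty": 0, "tz": 0, "rx": 0, "ry": 0, "rz": 0, "gripper": 1}]}}

```text
time_s: 21.7
ee_pos: [574.6, -22.5, 87.6]
ee_rot: [179.9, 0.0, 98.3]
force: [-0.9, -0.8, -0.7]
gripper_width: 25.8
gripper_force: 29.9
```

Request:
{"name": "send_rows", "arguments": {"motion": [{"tx": -0.001, "ty": -0.002, "tz": 0.01, "rx": 0, "ry": 0, "rz": 0, "gripper": 1}, {"tx": 0, "ty": 0, "tz": 0.01, "rx": 0, "ry": 0, "rz": 0, "gripper": 1}, {"tx": 0, "ty": 0, "tz": 0.006, "rx": 0, "ry": 0, "rz": 0, "gripper": 1}, {"tx": 0, "ty": 0, "tz": 0, "rx": 0, "ry": 0, "rz": 0, "gripper": 1}]}}

```text
time_s: 22.2
ee_pos: [572.7, -23.3, 73.0]
ee_rot: [-180.0, -0.0, 98.3]
force: [0.1, 0.4, -1.0]
gripper_width: 25.9
gripper_force: 29.9
```

It has entered the hole without touching. I'll press it home.

Request:
{"name": "send_rows", "arguments": {"motion": [{"tx": 0, "ty": 0, "tz": 0.012, "rx": 0, "ry": 0, "rz": 0, "gripper": 1}, {"tx": 0, "ty": 0, "tz": 0.012, "rx": 0, "ry": 0, "rz": 0, "gripper": 1}, {"tx": 0, "ty": 0, "tz": 0.007, "rx": 0, "ry": 0, "rz": 0, "gripper": 1}, {"tx": 0, "ty": 0, "tz": 0, "rx": 0, "ry": 0, "rz": 0, "gripper": 1}]}}

```text
time_s: 22.7
ee_pos: [572.4, -23.3, 58.6]
ee_rot: [-180.0, -0.0, 98.3]
force: [-2.3, -1.0, 4.8]
gripper_width: 25.7
gripper_force: 30.0
```

Home: it stopped at 58.6 (58.5 expected). I'll press a little more, release and rise.

Request:
{"name": "send_rows", "arguments": {"motion": [{"tx": 0, "ty": 0, "tz": 0.004, "rx": 0, "ry": 0, "rz": 0, "gripper": 1}, {"tx": 0, "ty": 0, "tz": 0, "rx": 0, "ry": 0, "rz": 0, "gripper": 1}, {"tx": 0, "ty": 0, "tz": 0, "rx": 0, "ry": 0, "rz": 0, "gripper": -0.5}, {"tx": 0, "ty": 0, "tz": 0, "rx": 0, "ry": 0, "rz": 0, "gripper": -0.5}, {"tx": 0, "ty": 0, "tz": 0, "rx": 0, "ry": 0, "rz": 0, "gripper": -0.5}, {"tx": 0, "ty": 0, "tz": -0.08, "rx": 0, "ry": 0, "rz": 0, "gripper": -0.5}, {"tx": 0, "ty": 0, "tz": -0.1, "rx": 0, "ry": 0, "rz": 0, "gripper": -0.5}, {"tx": 0, "ty": 0, "tz": -0.08, "rx": 0, "ry": 0, "rz": 0, "gripper": -0.5}]}}

```text
time_s: 23.7
ee_pos: [573.2, -23.3, 187.5]
ee_rot: [179.9, 0.0, 98.3]
force: [-0.1, 0.6, -0.9]
gripper_width: 68.6
gripper_force: 0.0
```

Run:
```python
from h import *
s=env.state();print(s["ee_pos"],s["ee_rot"],s["time_s"])
plan((363,-264,190),-9,12)
```

```text
[573.21928846 -23.29246651 187.53569619] [1.79945658e+02 4.75231890e-03 9.82938542e+01] 23.7
[-0.035, -0.04, -0.0, 0.298]
[-0.041, -0.035, -0.0, 0.298]
[-0.045, -0.028, -0.0, 0.298]
[-0.049, -0.02, -0.0, 0.298]
[-0.052, -0.013, -0.0, 0.298]
[-0.053, -0.004, -0.0, 0.298]
[-0.053, 0.004, -0.0, 0.298]
[-0.052, 0.012, -0.0, 0.298]
[-0.049, 0.02, -0.0, 0.298]
[-0.046, 0.027, -0.0, 0.298]
[-0.041, 0.034, -0.0, 0.298]
[-0.035, 0.04, -0.0, 0.298]
```

Request:
{"name": "send_rows", "arguments": {"motion": [{"tx": -0.035, "ty": -0.04, "tz": 0, "rx": 0, "ry": 0, "rz": 0.298, "gripper": -0.5}, {"tx": -0.041, "ty": -0.035, "tz": 0, "rx": 0, "ry": 0, "rz": 0.298, "gripper": -0.5}, {"tx": -0.045, "ty": -0.028, "tz": 0, "rx": 0, "ry": 0, "rz": 0.298, "gripper": -0.5}, {"tx": -0.049, "ty": -0.02, "tz": 0, "rx": 0, "ry": 0, "rz": 0.298, "gripper": -0.5}, {"tx": -0.052, "ty": -0.013, "tz": 0, "rx": 0, "ry": 0, "rz": 0.298, "gripper": -0.5}, {"tx": -0.053, "ty": -0.004, "tz": 0, "rx": 0, "ry": 0, "rz": 0.298, "gripper": -0.5}, {"tx": -0.053, "ty": 0.004, "tz": 0, "rx": 0, "ry": 0, "rz": 0.298, "gripper": -0.5}, {"tx": -0.052, "ty": 0.012, "tz": 0, "rx": 0, "ry": 0, "rz": 0.298, "gripper": -0.5}, {"tx": -0.049, "ty": 0.02, "tz": 0, "rx": 0, "ry": 0, "rz": 0.298, "gripper": -0.5}, {"tx": -0.046, "ty": 0.027, "tz": 0, "rx": 0, "ry": 0, "rz": 0.298, "gripper": -0.5}, {"tx": -0.041, "ty": 0.034, "tz": 0, "rx": 0, "ry": 0, "rz": 0.298, "gripper": -0.5}, {"tx": -0.035, "ty": 0.04, "tz": 0, "rx": 0, "ry": 0, "rz": 0.298, "gripper": -0.5}]}}

```text
time_s: 25.2
ee_pos: [362.0, -264.4, 185.7]
ee_rot: [-180.0, 0.0, -9.3]
force: [0.6, -0.5, -0.8]
gripper_width: 68.7
gripper_force: 0.0
```

Run:
```python
from h import *
for i in range(3): grab("top")
f=grab("wrist");s=env.state();print(s["ee_pos"],s["ee_rot"],s["time_s"])
cv2.imwrite("pics/guard_raw.png",f["frame"][:,:,::-1])
h=cv2.cvtColor(f["frame"],cv2.COLOR_RGB2HSV);g=f["frame"].min(2)
print("exp bar",proj(f,[[430.3,-274.8,121]]))
bl=cv2.inRange(h,np.array([95,90,60]),np.array([125,255,255]));bl[260:]=0
c=max(cv2.findContours(bl,cv2.RETR_EXTERNAL,cv2.CHAIN_APPROX_NONE)[0],key=cv2.contourArea);print("blue",cv2.boundingRect(c),cv2.minAreaRect(np.array([hit(f,*p[0],85)[:2] for p in c],np.float32)))
inside=np.zeros_like(bl);cv2.drawContours(inside,[cv2.convexHull(c)],-1,255,-1)
m=((g>150)&(inside>0)).astype(np.uint8)
c=max(cv2.findContours(m,cv2.RETR_EXTERNAL,cv2.CHAIN_APPROX_NONE)[0],key=cv2.contourArea);print("bar",cv2.boundingRect(c),cv2.minAreaRect(np.array([hit(f,*p[0],121)[:2] for p in c],np.float32)))
# pin check from top
t=grab("top");h=cv2.cvtColor(t["frame"],cv2.COLOR_RGB2HSV);k=cv2.inRange(h,np.array([0,120,60]),np.array([8,255,255]));k[:160]=0;k[225:]=0;k[:,:230]=0;k[:,:230]=0;k[:,282:]=0
ys,xs=np.nonzero(k);print("pin head top view",xs.mean(),ys.mean(),"exp",proj(t,[[573.4,-23.6,117]]))
```

```text
[ 362.70497127 -263.68856986  185.73082518] [-1.79955607e+02 -4.33065494e-03 -8.94003512e+00] 25.4
exp bar [[256.35887693 114.04279165]]
blue (185, 15, 144, 189) ((428.1692199707031, -274.4955749511719), (128.9230499267578, 164.3683624267578), 81.12479400634766)
bar (245, 56, 24, 116) ((428.65789794921875, -274.44219970703125), (18.102088928222656, 89.12313079833984), 80.91768646240234)
pin head top view 254.73239436619718 196.2394366197183 exp [[254.55815108 195.87986467]]
```

Guard bar found at (428.7, −274.4), yaw −9.1°, and the top view confirms the pin where it should be. I'll move over the bar and go down.

Request:
{"name": "send_rows", "arguments": {"motion": [{"tx": 0.067, "ty": 0.001, "tz": 0, "rx": 0, "ry": 0, "rz": 0.003, "gripper": -0.4}, {"tx": 0.067, "ty": 0, "tz": 0, "rx": 0, "ry": 0, "rz": 0.003, "gripper": -0.3}, {"tx": 0, "ty": 0, "tz": 0.08, "rx": 0, "ry": 0, "rz": 0, "gripper": -0.2}, {"tx": 0, "ty": 0, "tz": 0.08, "rx": 0, "ry": 0, "rz": 0, "gripper": 0}, {"tx": 0, "ty": 0, "tz": 0.05, "rx": 0, "ry": 0, "rz": 0, "gripper": 0}, {"tx": 0, "ty": 0, "tz": 0.03, "rx": 0, "ry": 0, "rz": 0, "gripper": 0}, {"tx": 0, "ty": 0, "tz": 0.01, "rx": 0, "ry": 0, "rz": 0, "gripper": 0}, {"tx": 0, "ty": 0, "tz": 0, "rx": 0, "ry": 0, "rz": 0, "gripper": 0}]}}

```text
time_s: 26.45
ee_pos: [429.3, -274.9, 61.4]
ee_rot: [180.0, -0.1, -9.1]
force: [0.0, 0.3, -0.5]
gripper_width: 45.5
gripper_force: 0.0
```

Request:
{"name": "send_rows", "arguments": {"grip_force": 45, "motion": [{"tx": 0, "ty": 0, "tz": 0, "rx": 0, "ry": 0, "rz": 0, "gripper": 1}, {"tx": 0, "ty": 0, "tz": 0, "rx": 0, "ry": 0, "rz": 0, "gripper": 1}, {"tx": 0, "ty": 0, "tz": 0, "rx": 0, "ry": 0, "rz": 0, "gripper": 1}, {"tx": 0, "ty": 0, "tz": 0, "rx": 0, "ry": 0, "rz": 0, "gripper": 1}, {"tx": 0, "ty": 0, "tz": 0, "rx": 0, "ry": 0, "rz": 0, "gripper": 1}]}}

```text
time_s: 27.08
ee_pos: [428.9, -274.9, 61.2]
ee_rot: [180.0, -0.0, -9.2]
force: [0.2, 0.7, 2.1]
gripper_width: 17.9
gripper_force: 45.0
```

Firm grip on the bar (17.9 mm, 45 N). I'll lift straight up.

Request:
{"name": "send_rows", "arguments": {"motion": [{"tx": 0, "ty": 0, "tz": -0.01, "rx": 0, "ry": 0, "rz": 0, "gripper": 1}, {"tx": 0, "ty": 0, "tz": -0.03, "rx": 0, "ry": 0, "rz": 0, "gripper": 1}, {"tx": 0, "ty": 0, "tz": -0.05, "rx": 0, "ry": 0, "rz": 0, "gripper": 1}, {"tx": 0, "ty": 0, "tz": -0.06, "rx": 0, "ry": 0, "rz": 0, "gripper": 1}, {"tx": 0, "ty": 0, "tz": -0.06, "rx": 0, "ry": 0, "rz": 0, "gripper": 1}, {"tx": 0, "ty": 0, "tz": -0.05, "rx": 0, "ry": 0, "rz": 0, "gripper": 1}, {"tx": 0, "ty": 0, "tz": -0.02, "rx": 0, "ry": 0, "rz": 0, "gripper": 1}, {"tx": 0, "ty": 0, "tz": 0, "rx": 0, "ry": 0, "rz": 0, "gripper": 1}]}}

```text
time_s: 28.08
ee_pos: [428.8, -274.9, 201.4]
ee_rot: [180.0, -0.1, -9.2]
force: [-0.2, 0.2, -2.4]
gripper_width: 17.8
gripper_force: 45.0
```

Run:
```python
from h import *
f=grab("wrist");s=env.state();print(s["ee_pos"],s["ee_rot"],s["time_s"],s["gripper_width"],s["gripper_force"],s["force"],s["torque"])
# guard in hand: bar edges & blue front edge vs. expectation
h=cv2.cvtColor(f["frame"],cv2.COLOR_RGB2HSV)
bl=cv2.inRange(h,np.array([95,90,60]),np.array([125,255,255]));bl[260:]=0
c=max(cv2.findContours(bl,cv2.RETR_EXTERNAL,cv2.CHAIN_APPROX_NONE)[0],key=cv2.contourArea);print("blue",cv2.boundingRect(c),cv2.approxPolyDP(c,4,True)[:,0].tolist())
Rt=R.from_euler('xyz',s["ee_rot"],degrees=True).as_matrix()
print("exp top corners",proj(f,[Rt@np.array([82,b,36.2-60])+s["ee_pos"] for b in(-54,54)]).round(1).tolist())
plan((587.2,-21.8,200),8.2,8)
```

```text
[ 428.33681027 -274.56000374  200.44671127] [-1.79970818e+02  4.91164118e-02 -9.16628566e+00] 28.125 17.745052319319925 44.98850226402283 [ 1.02298985  0.47336988 -1.6337485 ] [-0.02941829  0.15038938  0.04337745]
blue (147, 80, 220, 151) [[155, 92], [162, 186], [147, 191], [151, 229], [216, 230], [226, 214], [238, 213], [237, 177], [244, 166], [274, 169], [276, 213], [288, 214], [299, 230], [363, 228], [366, 190], [351, 186], [358, 91], [324, 91], [323, 82], [198, 80], [189, 84], [189, 91]]
exp top corners [[153.6, 90.3], [357.9, 90.4]]
[0.029, -0.069, 0.0, -0.072]
[0.032, -0.068, 0.0, -0.072]
[0.034, -0.066, 0.0, -0.072]
[0.037, -0.065, 0.0, -0.072]
[0.039, -0.064, 0.0, -0.072]
[0.042, -0.062, 0.0, -0.072]
[0.044, -0.06, 0.0, -0.072]
[0.046, -0.059, 0.0, -0.072]
```

The guard hangs level and centred; its corners are within 2 px of the prediction. I'll carry it over the drive.

Request:
{"name": "send_rows", "arguments": {"motion": [{"tx": 0.029, "ty": -0.069, "tz": 0, "rx": 0, "ry": 0, "rz": -0.072, "gripper": 1}, {"tx": 0.032, "ty": -0.068, "tz": 0, "rx": 0, "ry": 0, "rz": -0.072, "gripper": 1}, {"tx": 0.034, "ty": -0.066, "tz": 0, "rx": 0, "ry": 0, "rz": -0.072, "gripper": 1}, {"tx": 0.037, "ty": -0.065, "tz": 0, "rx": 0, "ry": 0, "rz": -0.072, "gripper": 1}, {"tx": 0.039, "ty": -0.064, "tz": 0, "rx": 0, "ry": 0, "rz": -0.072, "gripper": 1}, {"tx": 0.042, "ty": -0.062, "tz": 0, "rx": 0, "ry": 0, "rz": -0.072, "gripper": 1}, {"tx": 0.044, "ty": -0.06, "tz": 0, "rx": 0, "ry": 0, "rz": -0.072, "gripper": 1}, {"tx": 0.046, "ty": -0.059, "tz": 0, "rx": 0, "ry": 0, "rz": -0.072, "gripper": 1}, {"tx": 0, "ty": 0, "tz": 0, "rx": 0, "ry": 0, "rz": 0, "gripper": 1}, {"tx": 0, "ty": 0, "tz": 0, "rx": 0, "ry": 0, "rz": 0, "gripper": 1}, {"tx": 0, "ty": 0, "tz": 0, "rx": 0, "ry": 0, "rz": 0, "gripper": 1}]}}

```text
time_s: 29.5
ee_pos: [587.3, -22.6, 200.5]
ee_rot: [-180.0, 0.1, 8.0]
force: [-0.7, -0.5, -1.8]
gripper_width: 18.0
gripper_force: 45.0
```

Run:
```python
from h import *
s=env.state();print(s["ee_pos"],s["ee_rot"],s["time_s"],s["gripper_width"])
f=grab("wrist");s=env.state();print(s["ee_pos"])
plan((587.2,-21.8,145),8.2,1)
g=cv2.cvtColor(f["frame"],cv2.COLOR_RGB2GRAY)
c,sn=np.cos(np.radians(8.18)),np.sin(np.radians(8.18))
print("exp rim corners",proj(f,[[587.2+c*a-sn*b,-21.6+sn*a+c*b,71] for a,b in((85,60),(85,-60),(85,0))]).round(1).tolist())
for r in range(60,130,4):print(r,g[r,160:350:8].tolist())
```

```text
[587.26611522 -22.57393474 200.4974513 ] [-1.79997833e+02  6.90140559e-02  8.04510978e+00] 29.5 17.968800497016797
[587.39937027 -22.60436611 200.72555872]
[-0.0, -0.002, 0.111, -0.005]
exp rim corners [[194.2, 96.2], [316.7, 95.9], [255.4, 96.1]]
60 [55, 56, 55, 56, 55, 56, 55, 56, 55, 56, 55, 56, 56, 55, 56, 55, 55, 56, 56, 56, 30, 30, 30, 30]
64 [55, 55, 56, 56, 55, 55, 56, 56, 55, 55, 55, 55, 56, 55, 56, 57, 55, 55, 55, 56, 57, 28, 30, 31]
68 [55, 56, 57, 56, 55, 57, 56, 55, 55, 55, 55, 55, 55, 55, 55, 55, 56, 56, 56, 56, 55, 55, 44, 30]
72 [56, 56, 55, 56, 56, 55, 55, 56, 55, 56, 54, 57, 56, 55, 55, 56, 57, 56, 56, 56, 56, 56, 56, 58]
76 [56, 56, 56, 56, 56, 55, 55, 56, 56, 55, 57, 56, 55, 55, 56, 56, 55, 56, 57, 56, 56, 55, 56, 55]
80 [56, 56, 56, 55, 56, 83, 82, 81, 81, 80, 80, 80, 79, 79, 79, 80, 80, 81, 82, 82, 54, 55, 55, 55]
84 [57, 56, 55, 55, 163, 164, 165, 165, 166, 168, 167, 168, 168, 168, 168, 168, 168, 167, 165, 164, 163, 56, 57, 55]
88 [56, 55, 55, 55, 160, 162, 163, 165, 165, 165, 167, 167, 167, 168, 167, 166, 166, 165, 164, 162, 162, 55, 57, 56]
92 [140, 140, 142,
[... 529 characters left out ...]
 152, 152, 154, 154, 153, 154, 154, 154, 153, 153, 154, 154, 154, 153, 155]
112 [152, 152, 154, 153, 152, 153, 153, 153, 152, 153, 153, 152, 153, 154, 154, 153, 154, 154, 154, 154, 154, 153, 153, 154]
116 [152, 152, 152, 152, 153, 153, 152, 153, 153, 152, 153, 153, 153, 153, 152, 154, 153, 154, 154, 154, 154, 154, 153, 154]
120 [151, 152, 152, 152, 152, 152, 153, 154, 153, 152, 153, 153, 152, 153, 153, 153, 153, 153, 153, 154, 155, 154, 154, 154]
124 [151, 151, 150, 151, 151, 151, 152, 151, 151, 152, 151, 151, 152, 152, 151, 151, 151, 152, 152, 153, 153, 153, 153, 153]
128 [152, 150, 151, 151, 150, 151, 151, 151, 150, 151, 151, 151, 151, 151, 151, 151, 151, 152, 151, 151, 152, 153, 152, 152]
```

Request:
{"name": "send_rows", "arguments": {"motion": [{"tx": 0, "ty": -0.0015, "tz": 0.03, "rx": 0, "ry": 0, "rz": -0.005, "gripper": 1}, {"tx": 0, "ty": 0, "tz": 0.05, "rx": 0, "ry": 0, "rz": 0, "gripper": 1}, {"tx": 0, "ty": 0, "tz": 0.035, "rx": 0, "ry": 0, "rz": 0, "gripper": 1}, {"tx": 0, "ty": 0, "tz": 0.015, "rx": 0, "ry": 0, "rz": 0, "gripper": 1}, {"tx": 0, "ty": 0, "tz": 0, "rx": 0, "ry": 0, "rz": 0, "gripper": 1}, {"tx": 0, "ty": 0, "tz": 0, "rx": 0, "ry": 0, "rz": 0, "gripper": 1}]}}

```text
time_s: 30.3
ee_pos: [588.4, -21.1, 136.7]
ee_rot: [180.0, -0.1, 8.3]
force: [0.4, 0.4, -2.9]
gripper_width: 17.9
gripper_force: 45.0
```

Request:
{"name": "send_rows", "arguments": {"motion": [{"tx": -0.001, "ty": 0, "tz": 0.006, "rx": 0, "ry": 0, "rz": 0, "gripper": 1}, {"tx": 0, "ty": 0, "tz": 0.006, "rx": 0, "ry": 0, "rz": 0, "gripper": 1}, {"tx": 0, "ty": 0, "tz": 0.006, "rx": 0, "ry": 0, "rz": 0, "gripper": 1}, {"tx": 0, "ty": 0, "tz": 0, "rx": 0, "ry": 0, "rz": 0, "gripper": 1}]}}

```text
time_s: 30.8
ee_pos: [587.3, -21.2, 126.7]
ee_rot: [180.0, 0.0, 8.3]
force: [-0.5, -0.4, -3.6]
gripper_width: 17.6
gripper_force: 45.0
```

The lips straddle the rim cleanly. I'll continue down.

Request:
{"name": "send_rows", "arguments": {"motion": [{"tx": 0, "ty": 0, "tz": 0.006, "rx": 0, "ry": 0, "rz": 0, "gripper": 1}, {"tx": 0, "ty": 0, "tz": 0.006, "rx": 0, "ry": 0, "rz": 0, "gripper": 1}, {"tx": 0, "ty": 0, "tz": 0.006, "rx": 0, "ry": 0, "rz": 0, "gripper": 1}, {"tx": 0, "ty": 0, "tz": 0, "rx": 0, "ry": 0, "rz": 0, "gripper": 1}]}}

```text
time_s: 31.3
ee_pos: [588.6, -21.1, 119.5]
ee_rot: [180.0, -0.2, 8.3]
force: [1.3, -1.0, 2.7]
gripper_width: 17.6
gripper_force: 45.0
```

Request:
{"name": "send_rows", "arguments": {"motion": [{"tx": 0, "ty": 0, "tz": 0.006, "rx": 0, "ry": 0, "rz": 0, "gripper": 1}, {"tx": 0, "ty": 0, "tz": 0.006, "rx": 0, "ry": 0, "rz": 0, "gripper": 1}, {"tx": 0, "ty": 0, "tz": 0.006, "rx": 0, "ry": 0, "rz": 0, "gripper": 1}, {"tx": 0, "ty": 0, "tz": 0.004, "rx": 0, "ry": 0, "rz": 0, "gripper": 1}, {"tx": 0, "ty": 0, "tz": 0, "rx": 0, "ry": 0, "rz": 0, "gripper": 1}]}}

```text
time_s: 31.92
ee_pos: [586.6, -20.6, 106.9]
ee_rot: [-179.9, 0.1, 8.3]
force: [-2.1, 1.2, 4.9]
gripper_width: 17.8
gripper_force: 45.0
```

At home height (106.9, 107.2 expected). One firm press, then release and rise.

Request:
{"name": "send_rows", "arguments": {"motion": [{"tx": 0, "ty": 0, "tz": 0.005, "rx": 0, "ry": 0, "rz": 0, "gripper": 1}, {"tx": 0, "ty": 0, "tz": 0.004, "rx": 0, "ry": 0, "rz": 0, "gripper": 1}, {"tx": 0, "ty": 0, "tz": 0, "rx": 0, "ry": 0, "rz": 0, "gripper": 1}]}}

```text
time_s: 32.3
ee_pos: [586.8, -20.5, 106.8]
ee_rot: [-180.0, -0.1, 8.3]
force: [-8.6, 2.5, 25.9]
gripper_width: 18.0
gripper_force: 45.0
```

Request:
{"name": "send_rows", "arguments": {"motion": [{"tx": 0, "ty": 0, "tz": -0.007, "rx": 0, "ry": 0, "rz": 0, "gripper": 1}, {"tx": 0, "ty": 0, "tz": -0.003, "rx": 0, "ry": 0, "rz": 0, "gripper": 1}, {"tx": 0, "ty": 0, "tz": -0.004, "rx": 0, "ry": 0, "rz": 0, "gripper": 1}, {"tx": 0, "ty": 0, "tz": 0, "rx": 0, "ry": 0, "rz": 0, "gripper": 1}]}}

```text
time_s: 32.8
ee_pos: [586.5, -21.0, 108.2]
ee_rot: [-180.0, 0.2, 8.3]
force: [-0.6, 0.1, -3.2]
gripper_width: 17.5
gripper_force: 45.0
```

Request:
{"name": "send_rows", "arguments": {"motion": [{"tx": 0, "ty": 0, "tz": -0.003, "rx": 0, "ry": 0, "rz": 0, "gripper": 1}, {"tx": 0, "ty": 0, "tz": 0, "rx": 0, "ry": 0, "rz": 0, "gripper": 1}]}}

```text
time_s: 33.05
ee_pos: [586.2, -21.0, 108.4]
ee_rot: [-180.0, 0.2, 8.3]
force: [1.9, -0.3, -18.2]
gripper_width: 17.8
gripper_force: 45.0
```

The clips hold against an 18 N upward pull, so the guard is latched. I'll settle it back, release and rise.

Request:
{"name": "send_rows", "arguments": {"motion": [{"tx": 0, "ty": 0, "tz": 0.006, "rx": 0, "ry": 0, "rz": 0, "gripper": 1}, {"tx": 0, "ty": 0, "tz": 0.002, "rx": 0, "ry": 0, "rz": 0, "gripper": 1}, {"tx": 0, "ty": 0, "tz": 0, "rx": 0, "ry": 0, "rz": 0, "gripper": 0}, {"tx": 0, "ty": 0, "tz": 0, "rx": 0, "ry": 0, "rz": 0, "gripper": 0}, {"tx": 0, "ty": 0, "tz": 0, "rx": 0, "ry": 0, "rz": 0, "gripper": 0}, {"tx": 0, "ty": 0, "tz": -0.05, "rx": 0, "ry": 0, "rz": 0, "gripper": 0}, {"tx": 0, "ty": 0, "tz": -0.08, "rx": 0, "ry": 0, "rz": 0, "gripper": 0}, {"tx": 0, "ty": 0, "tz": -0.03, "rx": 0, "ry": 0, "rz": 0, "gripper": 0}]}}

```text
time_s: 34.05
ee_pos: [588.7, -21.1, 189.5]
ee_rot: [180.0, -0.3, 8.3]
force: [0.1, 0.5, -0.2]
gripper_width: 45.7
gripper_force: 0.0
```

Run:
```python
from h import *
s=env.state();print(s["ee_pos"],s["ee_rot"],s["time_s"],s["gripper_width"],s["force"])
plan((545,-232,187),9,5)
```

```text
[588.73494155 -21.1306866  189.51655073] [179.95188749  -0.26387466   8.26104571] 34.05 45.701357005426246 [ 0.09834182  0.47370658 -0.22535611]
[-0.029, 0.081, 0.001, -0.005]
[-0.03, 0.081, 0.001, -0.005]
[-0.03, 0.081, 0.001, -0.005]
[-0.03, 0.081, 0.001, -0.005]
[-0.03, 0.081, 0.001, -0.005]
```

Request:
{"name": "send_rows", "arguments": {"grip_force": 20, "motion": [{"tx": -0.03, "ty": 0.081, "tz": 0, "rx": 0, "ry": 0, "rz": -0.005, "gripper": 1}, {"tx": -0.03, "ty": 0.081, "tz": 0, "rx": 0, "ry": 0, "rz": -0.005, "gripper": 1}, {"tx": -0.03, "ty": 0.081, "tz": 0, "rx": 0, "ry": 0, "rz": -0.005, "gripper": 1}, {"tx": -0.03, "ty": 0.081, "tz": 0, "rx": 0, "ry": 0, "rz": -0.005, "gripper": 1}, {"tx": -0.03, "ty": 0.081, "tz": 0, "rx": 0, "ry": 0, "rz": -0.005, "gripper": 1}, {"tx": 0, "ty": 0, "tz": 0, "rx": 0, "ry": 0, "rz": 0, "gripper": 1}, {"tx": 0, "ty": 0, "tz": 0, "rx": 0, "ry": 0, "rz": 0, "gripper": 1}]}}

```text
time_s: 34.92
ee_pos: [543.1, -232.0, 186.3]
ee_rot: [-179.9, 0.0, 9.0]
force: [0.0, -0.4, 0.5]
gripper_width: 0.6
gripper_force: 0.0
```

```bash
cat > knob.py <<'E'
from h import *
f=grab("wrist");t=grab("top");g=grab("scene");s=env.state();print(s["ee_pos"],s["ee_rot"],s["time_s"],s["gripper_width"],s["force"])
A=np.zeros((3,3));b=np.zeros(3)
for n,a in(("wrist",f),("top",t),("scene",g)):
    h=cv2.cvtColor(a["frame"],cv2.COLOR_RGB2HSV);k=cv2.inRange(h,np.array([45,90,60]),np.array([80,255,255]))
    cs=cv2.findContours(k,cv2.RETR_EXTERNAL,cv2.CHAIN_APPROX_NONE)[0]
    if not cs: print(n,"none");continue
    c=max(cs,key=cv2.contourArea);
    if cv2.contourArea(c)<15: print(n,"small");continue
    (u,v),r=cv2.minEnclosingCircle(c);print(n,u,v,r,hit(a,u,v,92)[:2])
    d=ray(a,u,v);d/=np.linalg.norm(d);Q=np.eye(3)-np.outer(d,d);A+=Q;b+=Q@a["o"]
try: print("tri",np.linalg.solve(A,b))
except Exception as e: print(e)
# guard seated? bar from scene/top: white blob centre
h=cv2.cvtColor(t["frame"],cv2.COLOR_RGB2HSV);k=cv2.inRange(h,np.array([100,120,60]),np.array([125,255,255]));k[:,:215]=0;k[:,300:]=0;k[:150]=0;k[240:]=0
c=max(cv2.findContours(k,cv2.RETR_EXTERNAL,cv2.CHAIN_APPROX_NONE)[0],key=cv2.contourArea,default=None)
if c is not None: print("guard",cv2.minAreaRect(np.array([hit(t,*p[0],131)[:2] for p in c],np.float32)))
E
python3 knob.py
```

```text
[ 543.54905267 -231.32391379  186.75867052] [-1.79968132e+02  1.06108739e-02  9.09598125e+00] 35.075 0.5819818140695139 [-0.53191308  0.27843337  0.11367577]
wrist 255.91004943847656 133.5355682373047 14.630905151367188 [ 593.79340961 -223.20519983]
top 322.0 190.0 4.123205661773682 [ 598.30467996 -224.60185956]
scene 180.6052703857422 195.86842346191406 4.884490489959717 [ 593.65031986 -222.20018687]
tri [ 595.98268778 -222.72189969   95.90650319]
guard ((582.5536499023438, -23.775894165039062), (179.27685546875, 133.809814453125), 8.590326309204102)
```

The knob is at (594.5, −223.2), dead ahead along tool x. I'll lower the closed fingers behind it and push.

Request:
{"name": "send_rows", "arguments": {"motion": [{"tx": 0, "ty": 0, "tz": 0.09, "rx": 0, "ry": 0, "rz": 0, "gripper": 1}, {"tx": 0, "ty": 0, "tz": 0.1, "rx": 0, "ry": 0, "rz": 0, "gripper": 1}, {"tx": 0, "ty": 0, "tz": 0.1, "rx": 0, "ry": 0, "rz": 0, "gripper": 1}, {"tx": 0.03, "ty": 0, "tz": 0, "rx": 0, "ry": 0, "rz": 0, "gripper": 1}, {"tx": 0.03, "ty": 0, "tz": 0, "rx": 0, "ry": 0, "rz": 0, "gripper": 1}, {"tx": 0.03, "ty": 0, "tz": 0, "rx": 0, "ry": 0, "rz": 0, "gripper": 1}, {"tx": 0.03, "ty": 0, "tz": 0, "rx": 0, "ry": 0, "rz": 0, "gripper": 1}, {"tx": 0.02, "ty": 0, "tz": 0, "rx": 0, "ry": 0, "rz": 0, "gripper": 1}, {"tx": 0.01, "ty": 0, "tz": 0, "rx": 0, "ry": 0, "rz": 0, "gripper": 1}, {"tx": 0, "ty": 0, "tz": 0, "rx": 0, "ry": 0, "rz": 0, "gripper": 1}]}}

```text
time_s: 36.33
ee_pos: [617.8, -220.7, 41.8]
ee_rot: [-180.0, -0.0, 9.0]
force: [0.2, -0.0, -0.2]
gripper_width: 0.8
gripper_force: 0.0
```

```bash
python3 knob.py
```

```text
[ 617.13677734 -220.75836296   41.80973443] [-1.79984461e+02  1.39280709e-02  8.99836501e+00] 36.475 0.33929000813680843 [-0.10808765  0.33956074 -0.24366914]
wrist 252.60084533691406 199.6932830810547 27.935522079467773 [ 646.06108905 -214.44906963]
top none
scene 179.57142639160156 211.42857360839844 5.05086612701416 [ 643.36511707 -215.44103087]
tri [ 647.42791246 -213.98325962   97.86432402]
guard ((582.9129028320312, -23.719833374023438), (179.98251342773438, 133.81695556640625), 8.569524765014648)
```

The knob has moved about two thirds of the way. I'll push the rest gently.

Request:
{"name": "send_rows", "arguments": {"motion": [{"tx": 0.02, "ty": 0, "tz": 0, "rx": 0, "ry": 0, "rz": 0, "gripper": 1}, {"tx": 0.02, "ty": 0, "tz": 0, "rx": 0, "ry": 0, "rz": 0, "gripper": 1}, {"tx": 0.01, "ty": 0, "tz": 0, "rx": 0, "ry": 0, "rz": 0, "gripper": 1}, {"tx": 0.006, "ty": 0, "tz": 0, "rx": 0, "ry": 0, "rz": 0, "gripper": 1}, {"tx": 0, "ty": 0, "tz": 0, "rx": 0, "ry": 0, "rz": 0, "gripper": 1}]}}

```text
time_s: 37.1
ee_pos: [639.8, -216.8, 41.4]
ee_rot: [-179.9, 0.7, 9.1]
force: [-12.8, -3.3, 5.2]
gripper_width: 0.6
gripper_force: 6.2
```

```bash
python3 knob.py
```

```text
[ 639.83547591 -216.83056188   41.43069904] [-179.89384682    0.65402542    9.06594516] 37.25 0.6595376564275613 [-12.28108253  -1.68235238   4.72070012]
wrist 253.09315490722656 198.45050048828125 26.473169326782227 [ 669.58214058 -210.69101119]
top none
scene 179.9166717529297 220.22222900390625 5.228305339813232 [ 669.97895025 -209.43891693]
tri [ 668.59938165 -210.48182901   89.34751055]
guard ((582.9129028320312, -23.719833374023438), (179.98251342773438, 133.81695556640625), 8.569524765014648)
```

The lever is at its end stop (knob at x ≈ 669.5, as expected for on). I'll retreat, rise and check.

Request:
{"name": "send_rows", "arguments": {"motion": [{"tx": -0.03, "ty": 0, "tz": 0, "rx": 0, "ry": 0, "rz": 0, "gripper": 1}, {"tx": -0.08, "ty": 0, "tz": 0, "rx": 0, "ry": 0, "rz": 0, "gripper": 1}, {"tx": -0.08, "ty": 0, "tz": -0.03, "rx": 0, "ry": 0, "rz": 0, "gripper": 1}, {"tx": -0.05, "ty": 0, "tz": -0.1, "rx": 0, "ry": 0, "rz": 0, "gripper": 1}, {"tx": 0, "ty": 0, "tz": -0.1, "rx": 0, "ry": 0, "rz": 0, "gripper": 1}, {"tx": 0, "ty": 0, "tz": -0.1, "rx": 0, "ry": 0, "rz": 0, "gripper": -0.5}, {"tx": 0, "ty": 0, "tz": 0, "rx": 0, "ry": 0, "rz": 0, "gripper": -0.5}, {"tx": 0, "ty": 0, "tz": 0, "rx": 0, "ry": 0, "rz": 0, "gripper": -0.5}]}}

```text
time_s: 38.25
ee_pos: [526.5, -234.9, 206.4]
ee_rot: [-180.0, -0.0, 9.0]
force: [-0.2, 0.2, -1.3]
gripper_width: 27.4
gripper_force: 0.0
```

```bash
python3 knob.py; python3 -c "
from h import *
print(env.job_done())"
```

```text
[ 525.89303641 -234.71604497  205.11095109] [-1.79890005e+02  1.44386760e-01  9.01866074e+00] 38.4 39.483845387109724 [0.35044807 0.43748385 0.23110707]
wrist 255.0 23.5 16.77060890197754 [ 670.05991379 -210.64247082]
top 318.0652160644531 165.80435180664062 4.3288655281066895 [ 671.19360885 -212.32368939]
scene 179.8333282470703 220.5 4.859230995178223 [ 670.81942296 -209.49177768]
tri [ 670.60111556 -210.86873266   91.6716441 ]
guard ((582.9129028320312, -23.719833374023438), (179.98251342773438, 133.81695556640625), 8.569524765014648)
the job is handed in; nothing more can be done
None
```

The job is handed in at 38.4 s with the pin fully home, the guard clipped on (it held against an 18 N upward pull), the lever on and the gripper clear of everything. The first few pin grasps missed, and one briefly pressed the fingers down with about 71 N. I can't tell whether that counts against the 40 N limit.

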